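# Run the next batch through the drawer steriliser

## Task

Run the next batch through the white drawer steriliser: pull its drawer fully open, lift the clean comb out and lay it flat in the shallow bamboo tray before any used tool goes in, then lay every used tool that is out on the vanity (tweezers, nail clippers, foot file, razor, whichever are there) flat in the drawer and push the drawer fully shut. After that swing the sprung start lever on top of the steriliser all the way back to its stop and let it spring back. Leave the jar, bottles and other make-up where they stand.

Things in the scene. Friction and masses are not known exactly. Their poses are not given: they have to be found in the camera images.
- ster: White bench-top drawer steriliser, fixed, 220 (x) x 270 (y) x 100 mm high. Origin: centre of its underside on the vanity; its x axis points from its front to its back, z up. Front face at x = -110 mm with the drawer's bar handle; the drawer slides out along -x. The edge of its flat top is at x = -95 mm, z = 100 mm. The start lever stands on the top, at the front of its right-hand (-y) side.
- ster_drawer0 (a joint): How far the drawer is pulled out, m: 0 fully shut, 0.1496 fully open (hard stop). It slides with light friction of about 1 N and stays where it is left. The clean comb lies in it at the start, hidden until it is opened.
- ster_drawer0_handle (a point): Middle of the drawer's steel bar handle, which moves with the drawer: round bar 11 mm thick, 120 mm long along the steriliser's y axis, its centre line 35 mm in front of the drawer front, 62 mm above the vanity (38 mm below the steriliser's top); held by two posts 51 mm either side of its middle.
- drawer_floor (a point): Centre of the drawer's inner floor, 22 mm above the vanity, axes parallel to the steriliser's; moves with the drawer. The inside is 175 (x) x 228 (y) mm with side walls 32 mm high (the front panel rises 66 mm above the floor). With the drawer fully open the inside from x = -87 to about +57 mm is uncovered from above; the rest stays under the steriliser's top.
- start_lever (a joint): Angle of the sprung start lever, rad: 0 at rest (leaning 0.4 rad to the front), 0.8 at its stop (leaning 0.4 rad to the back). A spring pulls it back to 0 when let go; 2 to 3 N at the knob holds it at the stop.
- lever_tip (a point): Centre of the lever's black ball knob, 18 mm across, moves with the lever; 65 mm from the pivot, so about 172 mm above the vanity at rest and at the stop, 177 mm when upright. It travels 51 mm toward the back (+x of the steriliser).
- lever_pivot (a point): Pivot of the lever, 112 mm above the vanity, at x = -55, y = -90 mm of the steriliser, between two small cheeks 20 mm high standing on its top; the axis is the steriliser's y axis.
- tray_in (a point): Centre of the inner floor, 5 mm above the vanity, of the shallow open bamboo tray (fixed), outside 100 (x) x 180 (y) x 22 mm high, walls 5 mm; x, y along its sides.
- comb: The clean comb: brown wide-tooth wooden comb, 120 (x) x 34 (y) x 10 mm thick, lying flat in the drawer at the start. Origin: centre of its underside; z up when lying.
- tweezers: Used tool; may be absent from the vanity (then no pose). Lies loose and flat on the vanity at first. Big chrome tweezers 116 mm long (x), 14 mm over both arms (y), 10 mm high, rigid. Origin: centre of the underside.
- clippers: Used tool; may be absent from the vanity (then no pose). Lies loose and flat on the vanity at first. Steel lever nail clippers 90 mm long (x), 16 mm wide (y), 15 mm high. Origin: centre of the underside.
- file: Used tool; may be absent from the vanity (then no pose). Lies loose and flat on the vanity at first. Paddle foot file 120 mm long (x): bamboo handle 18 mm wide (y), 12 mm high from x = -60 to +15 mm, then a dark blade 28 mm wide, 10 mm high. Origin: underside, at mid-length.
- razor: Used tool; may be absent from the vanity (then no pose). Lies loose and flat on the vanity at first. Chrome T-shaped safety razor 112 mm long (x): round handle 14 mm thick from x = -60 to +30 mm, head 24 x 42 x 14 mm at the +x end. Origin: underside of the handle, 60 mm from its free end, near its centre of mass. It may lie on either face.
- jar: Bystander: squat amber glass jar with dark lid, 60 mm across, 55 mm high; loose. Origin: centre of its underside.
- polish: Bystander: small nail polish bottle, 30 mm across, 62 mm high; loose, upright. Origin: underside.
- compact: Bystander: round black powder compact, 64 mm across, 18 mm high; loose. Origin: underside.
- lipstick: Bystander: black and brass lipstick standing upright, 22 mm across, 70 mm high; loose. Origin: underside.
- perfume: Bystander: clear perfume bottle, 35 x 60 mm, 103 mm high with cap; loose. Origin: underside.

How it is judged:
By the outcome, as a careful person would: the job done as asked, in the order asked, and still so for the second after the job is handed in, with the robot touching nothing.
Of tweezers, clippers, file, razor only 2 to 4 are there at a start; the rules pass over those that are not, and their reading is None.
At some moment in a run one of tweezers, clippers, file, razor, comb may be knocked a few centimetres aside while the robot is not near it.
Once in a run the grip may slacken for a moment while it holds something.
It also fails if it takes over 210 s, if anything falls off the work surface, if the arm or the gripper's body presses on something with over 40 N, if the wrist force passes 120 N, or if a joint passes its speed limit or range.

## Robot

A 6-joint arm with a two-finger parallel gripper is mounted at the origin on the work surface. World frame = base frame: x ahead of the robot, y to its left, z up, the work surface at z = 0. Lengths are in mm, angles in rad, forces in N, time in s.
With the tool pointing down it reaches from about 400 to 925 mm from the base axis. Payload 12.5 kg.
Tool frame: the origin (TCP) lies at the very end of the fingers, on their centre line; the grasp point (between the pads) lies 19 mm behind it (env.tcp_to_grasp is the distance from the TCP to the grasp point, in mm); z points along the fingers, x is the direction in which the jaws open and shut, and the axes are right-handed (so a half turn about z gives the same grasp; the last joint's range is limited). The gripper opens to 95 mm and grips with 3 to 60 N. Pads are 20 mm wide; open, the fingers measure 119 mm over their backs; the gripper's body (75 mm by 180 mm) begins 59 mm behind the grasp point.
Start: joints at [1.081, 0.491, 1.559, -0, 1.092, -0.106], TCP at [234.014, 579.555, 214.661] pointing down, gripper open.
Joint ranges: [-3.1, 3.1], [-0.84, 2.19], [0.05, 2.79], [-1.13, 4.28], [0.06, 2.93], [-2.69, 2.69]. Speed limits (rad/s): [2.22, 2.22, 2.79, 3.14, 3.14, 3.14].

## Interface

Orientations are given as [roll, pitch, yaw] about the fixed x, y, z axes, in that order (R = Rz(yaw) Ry(pitch) Rx(roll)).
In Python, from cell import env, vision, job gives the robot as it stands.
- The arm moves only by the shell command python3 -m pendant 'ROWS' [OPENING]. ROWS is JSON, a list of rows, each a list of 4 numbers: the shift along the tool's x, y, z in mm, then the turn about the tool's z in degrees. In form: [[tx, ty, tz, turn], ...]. A call has 1 to 8 rows; each row is the pose to reach, as a shift and turn from the pose measured when the call began, along the tool's axes at that moment; what a row does not reach only later rows make up. A row lasts 1/8 s, in which the tool goes at most 62.5 mm and 10.7 degrees, less where a joint would pass 70% of its speed; a pose out of reach is approached as far as the arm can. A call with a gripper value outside its range is refused whole. OPENING is the closure, from 0 (fully open) to 1 (shut), set as the call begins (- or left out, the last holds). The fingers move at their own pace and stop on an object; the grip force is fixed at half the most. Time passes only in rows, so rows that repeat a pose let the fingers close. It gives the time, the measured TCP pose, the force and the opening at its end, in the units of the state.
- env.state(): the state, without advancing time (a new reading comes with each control period).
- vision.read_camera(name): name is "side" or "top" or "wrist"; returns a dict with "pixels" (480x640x3 uint8, red, green, blue), "intrinsics" (3x3 intrinsics, pixels), "R" (3x3) and "t" (3): a world point X has camera coordinates R X + t; the wrist camera has in their place "tool_from_camera" (4x4, takes a point from camera to tool coordinates, whose origin is the TCP and whose axes are the tool frame's). Camera axes: x right, y down, z forward; pixel columns grow to the right and rows downward; lengths in mm; the calibration is good to about 2 mm. A picture is of the moment at which its call begins: read the wrist's pose just before it. There is no depth.
- job.job_done(): hands the job in, once; it reports no verdict.
Trained networks look in a picture, given as the dict that the camera call returned (one of the last four; its "shot" number tells which), for a name from the list of things; names that differ only in an ending like _2 or _b are one class to them, and where a whole thing is asked for, a point or a joint stands for the part that bears it (a point fixed in the world has none). Each returns a list of dicts, best first, with "confidence" (0 to 1); they miss things now and then, are a little off and sometimes report something else, mostly with a low value. They report only what shows in the picture. A call takes as long as a camera call.
- vision.find_in(picture, query): "at" ([x, y, z] in mm, in the coordinates of the camera as it stood for that picture, good to about 4 mm: the middle of the surface that is visible of it).
- vision.regions_of(picture, query): "pixels" (480x640 bool, what is visible of it).
The state is a dict: "t": time; "joints": joint angles; "qvel": joint speeds; "tau": joint torques, N m; "eef_pos": TCP position; "tcp_rot": TCP orientation; "ft_force": force on the tool from outside, world axes, zero at the start; "moment": the same for the moment, N m; "opening": opening from 0.0 (shut) to 1.0 (fully open).
Only numpy, scipy, OpenCV 4.12 (cv2) and the standard library are available. Lean on these libraries where they do the work, as an engineer would, in place of code of your own. Each camera call takes 0.05 s, during which the arm holds its last target.

## Working session

There is one attempt and no reset: what is moved stays moved. The work goes in short steps, Python scripts to look and compute and a shell command to move; the robot and the scene stay as the last step left them, time stands still between calls to the robot, and variables do not carry over. Pictures are saved under pics/ and viewed, and the job is handed in when it is done.

```bash
ls; mkdir -p pics; cat > h.py <<'E'
from cell import env, vision, job
import numpy as np, cv2
from scipy.spatial.transform import Rotation as Ro
def shot(n,fn=None):
    s=env.state(); p=vision.read_camera(n); p['s']=s
    if fn: cv2.imwrite('pics/'+fn,np.ascontiguousarray(p['pixels'][:,:,::-1]))
    return p
def tool(s):
    return Ro.from_euler('xyz',s['tcp_rot']).as_matrix(), np.array(s['eef_pos'])
def cam(p):
    # returns Rwc (cam->world), origin
    if 'tool_from_camera' in p:
        R,t=tool(p['s']);T=np.array(p['tool_from_camera']); return R@T[:3,:3], R@T[:3,3]+t
    R=np.array(p['R']);return R.T, -R.T@np.array(p['t'])
def toworld(p,at):
    R,o=cam(p); return R@np.array(at)+o
def pix(p,u,v,z):
    R,o=cam(p); d=R@np.linalg.inv(np.array(p['intrinsics']))@np.array([u,v,1.]); return o+d*(z-o[2])/d[2]
def proj(p,X):
    R,o=cam(p); c=R.T@(np.array(X)-o); q=np.array(p['intrinsics'])@c; return q[:2]/q[2]
def st():
    s=env.state(); print('t',round(s['t'],2),'pos',np.round(s['eef_pos'],1),'rot',np.round(s['tcp_rot'],3),'op',round(s['opening'],3),'F',np.round(s['ft_force'],1),'q',np.round(s['joints'],2)); return s
E
python3 - <<'E'
from h import *
s=st(); print(tool(s)[0].round(3))
for n in ['top','side','wrist']:
    p=shot(n,n+'0.png'); R,o=cam(p); print(n,o.round(),R[:,2].round(2))
    for q in ['ster','start_lever','ster_drawer0_handle','tray_in','tweezers','clippers','file','razor','jar','polish','compact','lipstick','perfume','lever_tip']:
        try:
            for r in vision.find_in(p,q)[:2]: print(n,q,round(r['confidence'],2),toworld(p,r['at']).round(0))
        except Exception as e: print(q,e)
st()
E
```

```text
pics
t 0.0 pos [233.9 579.3 214.1] rot [-3.141e+00  1.000e-03  1.187e+00] op 1.0 F [ 0.2  0.1 -0.3] q [ 1.08  0.49  1.56 -0.    1.09 -0.11]
[[ 0.374  0.927 -0.001]
 [ 0.927 -0.374 -0.001]
 [-0.001 -0.    -1.   ]]
top [ 391.  -71. 1185.] [ 0.15 -0.02 -0.99]
top ster 0.59 [688. 266. 101.]
top ster 0.32 [591. 240.  62.]
top start_lever 0.55 [657. 164. 176.]
top start_lever 0.5 [ 413. -344.   12.]
top ster_drawer0_handle 0.91 [593. 239.  65.]
top tray_in 0.96 [ 659. -110.    5.]
top tray_in 0.29 [687. 273.  99.]
top tweezers 0.65 [ 555. -338.   10.]
top clippers 0.2 [647. 168. 175.]
top file 0.93 [ 414. -340.    9.]
top razor 0.64 [ 408. -152.   12.]
top jar 0.96 [ 672. -316.   55.]
top jar 0.58 [656. 167. 175.]
top polish 0.56 [690. 273. 100.]
top polish 0.47 [ 319. -229.   33.]
top compact 0.59 [382. -19.  19.]
top lipstick 0.65 [ 420. -466.   53.]
top lever_tip 0.62 [650. 167. 172.]
side [ 125. -526.  875.] [ 0.45  0.44 -0.78]
side ster 0.8 [659. 241.  98.]
side start_lever 0.62 [654. 173. 166.]
side ster_drawer0_handle 0.74 [596. 233.  70.]
side tray_in 0.76 [ 657. -111.    7.]
side tweezers 0.52 [ 550. -337.    7.]
side file 0.84 [ 412. -348.   12.]
side file 0.21 [377. -19.  17.]
side razor 0.84 [ 408. -155.    9.]
side razor 0.61 [ 419. -477.   51.]
side jar 0.64 [ 662. -327.   56.]
side polish 0.7 [ 552. -338.   10.]
side polish 0.69 [ 307. -238.   34.]
side compact 0.89 [380. -25.  18.]
side compact 0.39 [ 414. -344.   15.]
side lipstick 0.81 [ 415. -476.   51.]
side lipstick 0.53 [593. 232.  69.]
side perfume 0.75 [773. -14.  60.]
side lever_tip 0.42 [654. 169. 169.]
wrist [167. 607. 385.] [ 0.24 -0.1  -0.97]
t 2.25 pos [234.  579.6 214.6] rot [ 3.142 -0.     1.187] op 1.0 F [-0.  -0.5  0.5] q [ 1.08  0.49  1.56 -0.    1.09 -0.11]
```

View pics/top0.png

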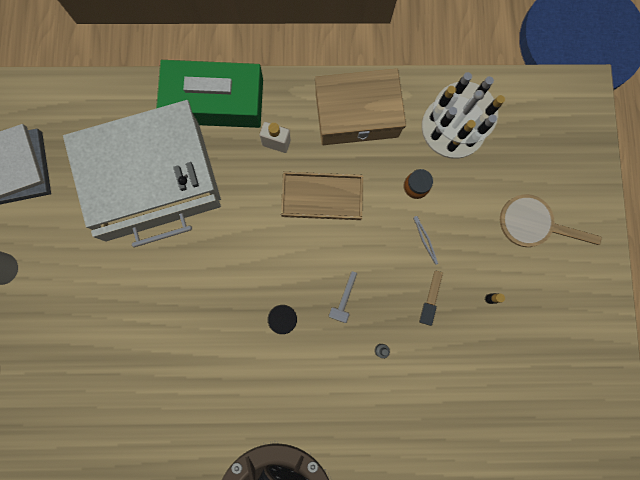

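View pics/side0.png

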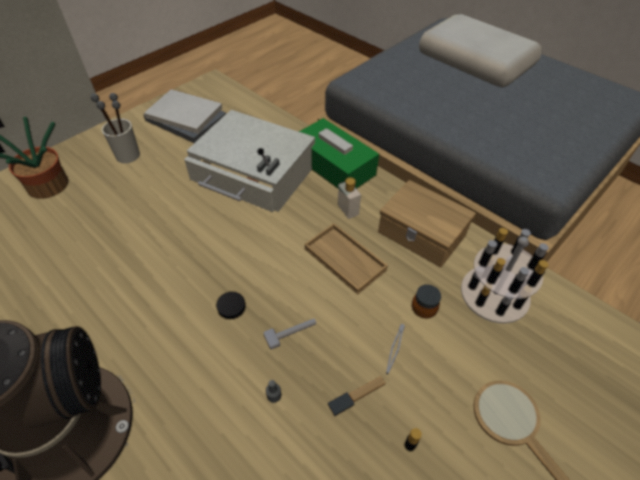

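The top view shows the steriliser at (140,170), its handle at (162,230), the tray at (322,196), tweezers at (425,240), file at (431,298) and razor at (345,297). There are no clippers. Next I'll fit the steriliser's pose.

```bash
python3 - <<'E'
from h import *
im=cv2.imread('pics/top0.png'); c=im[90:260,50:230]; cv2.imwrite('pics/crop0.png',cv2.resize(c,None,fx=4,fy=4,interpolation=cv2.INTER_CUBIC)[:600*2])
p=shot('top')
for q in ['ster_drawer0_handle','ster','razor','file','tweezers','tray_in']:
    r=vision.regions_of(p,q)
    if not r: print(q,'none');continue
    m=r[0]['pixels'].astype(np.uint8); print(q,round(r[0]['confidence'],2),m.sum(),cv2.boundingRect(m))
    ys,xs=np.nonzero(m)
    z={'ster_drawer0_handle':66,'ster':100,'razor':12,'file':11,'tweezers':10,'tray_in':15}[q]
    P=np.array([pix(p,u,v,z)[:2] for u,v in zip(xs,ys)],np.float32)
    rc=cv2.minAreaRect(P); print(np.round(rc[0]),np.round(rc[1]),rc[2]); print(cv2.boxPoints(rc).round(0).tolist(), P.mean(0).round(0))
E
```

```text
ster_drawer0_handle 0.72 2711 (91, 192, 130, 56)
[585. 242.] [ 72. 276.] 16.877883911132812
[[511.0, 364.0], [591.0, 100.0], [660.0, 121.0], [580.0, 384.0]] [595. 242.]
ster 0.96 15778 (63, 100, 158, 147)
[679. 265.] [278. 282.] 16.24566650390625
[[506.0, 361.0], [585.0, 91.0], [851.0, 169.0], [773.0, 439.0]] [688. 268.]
razor 0.76 437 (330, 271, 27, 51)
[ 429. -161.] [ 38. 112.] 62.26335525512695
[[371.0, -151.0], [470.0, -204.0], [488.0, -170.0], [388.0, -118.0]] [ 422. -152.]
file 0.93 559 (419, 272, 23, 54)
[ 424. -345.] [ 29. 117.] 73.4750747680664
[[364.0, -342.0], [476.0, -375.0], [485.0, -348.0], [372.0, -314.0]] [ 417. -343.]
tweezers 0.67 240 (413, 216, 24, 48)
[ 553. -336.] [113.  15.] 24.25251007080078
[[499.0, -353.0], [505.0, -367.0], [608.0, -320.0], [602.0, -306.0]] [ 554. -336.]
tray_in 0.93 3664 (281, 172, 82, 48)
[ 655. -108.] [181. 104.] 87.01004791259766
[[598.0, -195.0], [702.0, -200.0], [712.0, -20.0], [607.0, -15.0]] [ 654. -107.]
```

View pics/crop0.png

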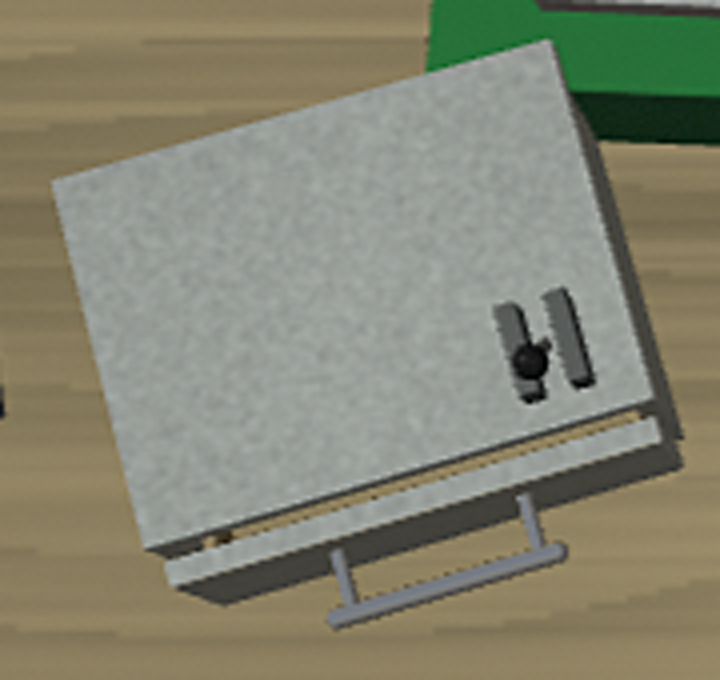

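```bash
cat > fit.py <<'E'
from h import *
from scipy.optimize import least_squares
p=shot('top')
C=[((53,182),(110,135,100)),((551,40),(110,-135,100)),((652,400),(-95,-135,100)),((146,548),(-95,135,100)),((333,622),(-145,60,66)),((562,552),(-145,-60,66))]
def w(X,q): 
    c,s=np.cos(q[2]),np.sin(q[2]); return np.array([q[0]+c*X[0]-s*X[1],q[1]+s*X[0]+c*X[1],X[2]])
f=lambda q: np.concatenate([proj(p,w(X,q))-(np.array(uv)/4+[50-.4,90-.4]) for uv,X in C])
r=least_squares(f,[680,265,.28]); print(r.x, f(r.x).round(1))
q=r.x
for n,X in dict(handle=(-145,0,62),handle_open=(-295,0,62),lever=(-55-25.3,-90,172),stop=(-55+25.3,-90,172),dfloor_open=(-150,0,22)).items(): print(n,w(X,q).round(1))
print(proj(p,w((-80.3,-90,172),q)))
E
python3 fit.py
python3 - <<'E'
from h import *
# drawer: comb look at side view later; lever knob in top crop
p=shot('top'); print(pix(p,530/4+49.6,360/4+89.6,175))
E
```

```text
[7.01045116e+02 2.75428515e+02 2.86887742e-01] [-0.1  0.6  0.4  0.7  1.1  0.8 -0.2  1.5  0.3 -2.3 -1.6 -1.3]
handle [562.  234.4  62. ]
handle_open [418.1 192.   62. ]
lever [649.5 166.4 172. ]
stop [698.  180.7 172. ]
dfloor_open [557.2 233.   22. ]
[182.79745054 181.42453878]
[652.36409828 167.10997636 175.        ]
```

```bash
python3 -m pendant '[[-49,108,0,10],[-98,216,0,20],[-147,324,0,30],[-197,433,0,40],[-197,433,0,51.6],[-197,433,0,51.6]]' 0.5
python3 - <<'E'
from h import *
s=st(); p=shot('wrist','w1.png')
for q in ['ster_drawer0_handle','lever_tip','ster']:
    for r in vision.find_in(p,q)[:1]: print(q,round(r['confidence'],2),toworld(p,r['at']).round(1))
print(proj(p,(562,234.4,62)))
E
```

```text
t: 3.45
eef_pos: [493.7, 306.2, 214.9]
tcp_rot: [-3.141, -0.001, 0.283]
ft_force: [0.6, 1.1, -0.6]
opening: 0.507
t 3.45 pos [493.7 306.2 214.9] rot [-3.141e+00 -1.000e-03  2.830e-01] op 0.507 F [ 0.6  1.1 -0.6] q [0.44 0.43 1.67 0.   1.04 0.16]
ster_drawer0_handle 0.76 [576.9 310.3  71.2]
ster 0.87 [638.5 338.4  97.4]
[377.98137889 327.62355609]
```

View pics/w1.png

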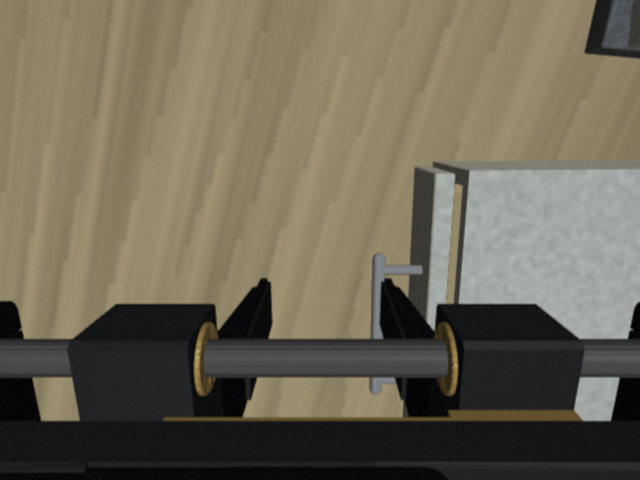

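The wrist view shows the handle bar running from (379,257) to (376,390). The predicted middle (378,328) lies on it.

```bash
cat > go.py <<'E'
import sys
from h import *
# python3 go.py x y [yawdeg] [z]: print shifts needed
s=st(); R,t=tool(s); a=[float(v) for v in sys.argv[1:]]
d=np.array([a[0],a[1],a[3] if len(a)>3 else t[2]])-t
yaw=np.degrees(s['tcp_rot'][2]); turn=0
if len(a)>2: turn=-(((a[2]-yaw)+180)%360-180)
print('rows',(R.T@d).round(1),'turn',round(turn,1),'alt',round(turn-180*np.sign(turn),1),'dist',np.linalg.norm(d).round())
E
python3 - <<'E'
from h import *
p=shot('wrist'); 
for uv in [(379,255),(376,392),(378,327)]: print(pix(p,*uv,65).round(1))
E
python3 go.py 562 234.4 16.4 130
```

```text
[540.9 298.1  65. ]
[578.  176.6  65. ]
[560.  237.2  65. ]
t 3.7 pos [492.2 307.9 214.6] rot [-3.141  0.     0.286] op 0.501 F [ 0.6 -0.8 -0.2] q [0.45 0.43 1.67 0.   1.04 0.16]
rows [46.3 90.2 84.5] turn -0.0 alt 180.0 dist 132.0
```

```bash
python3 -m pendant '[[23,45,40,0],[45,89,80,0],[45,89,80,0],[45,89,80,0],[45,89,110,0],[45,89,110,0]]' 0.66
python3 - <<'E'
from h import *
s=st(); p=shot('wrist','w2.png')
print(proj(p,(561,236,62)))
E
python3 go.py 561 236 16.4 44
```

```text
t: 4.45
eef_pos: [559.0, 236.5, 104.4]
tcp_rot: [-3.141, 0.002, 0.288]
ft_force: [0.3, -0.2, 0.5]
opening: 0.341
t 4.45 pos [559.  236.5 104.4] rot [-3.141e+00  2.000e-03  2.880e-01] op 0.341 F [ 0.3 -0.2  0.5] q [0.29 0.59 1.71 0.   0.84 0.  ]
[328.40494524 273.80538197]
t 4.5 pos [559.7 236.5 105.4] rot [-3.141  0.     0.288] op 0.34 F [ 0.8  1.  -0.5] q [0.29 0.59 1.71 0.   0.84 0.  ]
rows [ 1.1  0.9 61.4] turn 0.1 alt -179.9 dist 61.0
```

View pics/w2.png

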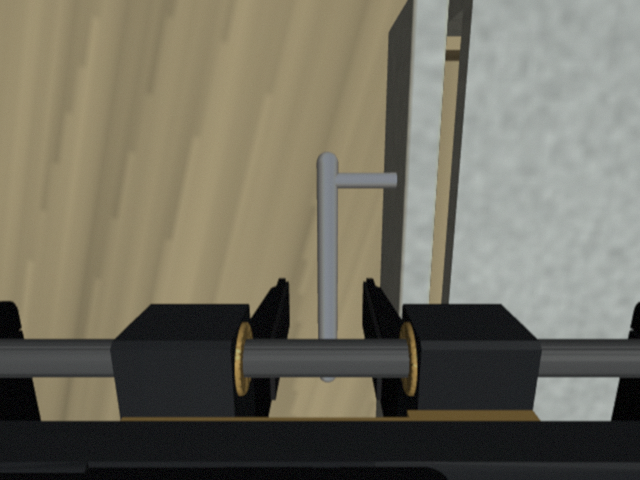

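The bar, at column 328, sits between the fingers (288 and 365). I'll descend and grip it.

```bash
python3 -m pendant '[[1,1,30,0],[1,1,55,0],[1,1,60,0],[1,1,60,0]]' 0.66
python3 -m pendant '[[0,0,0,0],[0,0,0,0],[0,0,0,0],[0,0,0,0]]' 1
python3 go.py 561 236 16.4 44
```

```text
t: 5.0
eef_pos: [561.3, 236.4, 46.7]
tcp_rot: [-3.141, -0.001, 0.288]
ft_force: [-0.8, 0.6, -0.6]
opening: 0.342
t: 5.5
eef_pos: [561.6, 236.5, 47.2]
tcp_rot: [-3.141, -0.002, 0.288]
ft_force: [-1.0, 0.1, 6.0]
opening: 0.107
t 5.5 pos [561.6 236.5  47.2] rot [-3.141e+00 -2.000e-03  2.880e-01] op 0.107 F [-1.   0.1  6. ] q [0.29 0.67 1.75 0.   0.72 0.  ]
rows [-0.7  0.3  3.2] turn 0.1 alt -179.9 dist 3.0
```

```bash
python3 -m pendant '[[-20,0,0,0],[-45,0,0,0],[-70,0,0,0],[-95,0,0,0],[-120,0,0,0],[-135,0,0,0],[-145,0,0,0],[-148,0,0,0]]'
python3 -m pendant '[[0,0,0,0],[-3,0,0,0],[-3,0,0,0]]'
python3 go.py 418 193.5 16.4 44
```

```text
t: 6.5
eef_pos: [420.8, 194.7, 47.2]
tcp_rot: [-3.141, -0.005, 0.288]
ft_force: [6.6, -0.9, -1.2]
opening: 0.129
t: 6.88
eef_pos: [421.7, 194.9, 47.3]
tcp_rot: [-3.141, -0.013, 0.288]
ft_force: [14.4, 3.4, -11.1]
opening: 0.105
t 6.88 pos [421.7 194.9  47.3] rot [-3.141 -0.013  0.288] op 0.105 F [ 14.4   3.4 -11.1] q [0.29 0.54 2.11 0.   0.48 0.  ]
rows [-4.   0.3  3.3] turn 0.1 alt -179.9 dist 5.0
```

```bash
python3 -m pendant '[[-4,0,0,0],[-6,0,0,0],[-6,0,0,0]]'
python3 -m pendant '[[0,0,0,0],[0,0,0,0],[0,0,0,0]]' 0.66
python3 -m pendant '[[0,0,-40,0],[0,0,-90,0],[0,0,-140,0],[0,0,-190,0],[0,0,-200,0],[0,0,-200,0]]' 0.3
python3 - <<'E'
from h import *
s=st(); p=shot('wrist','w3.png');p=shot('top','top3.png')
for q in ['comb','ster_drawer0_handle']:
    for r in vision.find_in(p,q)[:2]: print(q,round(r['confidence'],2),toworld(p,r['at']).round(1))
im=cv2.imread('pics/top3.png'); c=im[90:290,50:250]; cv2.imwrite('pics/crop3.png',cv2.resize(c,None,fx=3,fy=3,interpolation=cv2.INTER_CUBIC))
E
```

```text
t: 7.25
eef_pos: [421.8, 195.0, 47.3]
tcp_rot: [-3.141, -0.025, 0.287]
ft_force: [24.5, 7.3, -19.4]
opening: 0.113
t: 7.62
eef_pos: [421.3, 194.9, 47.2]
tcp_rot: [-3.141, -0.023, 0.287]
ft_force: [0.5, 0.1, -0.3]
opening: 0.329
t: 8.38
eef_pos: [416.4, 193.3, 247.0]
tcp_rot: [-3.141, -0.024, 0.287]
ft_force: [-0.2, 0.5, -0.6]
opening: 0.699
t 8.38 pos [416.4 193.3 247. ] rot [-3.141 -0.024  0.287] op 0.699 F [-0.2  0.5 -0.6] q [0.29 0.21 1.92 0.   1.   0.  ]
comb 0.97 [560.1 217.7  33.2]
comb 0.56 [ 314.2 -228.4   35.3]
ster_drawer0_handle 0.72 [554.5 193.9  18.4]
ster_drawer0_handle 0.3 [ 552.7 -339.2   11.4]
```

View pics/w3.png

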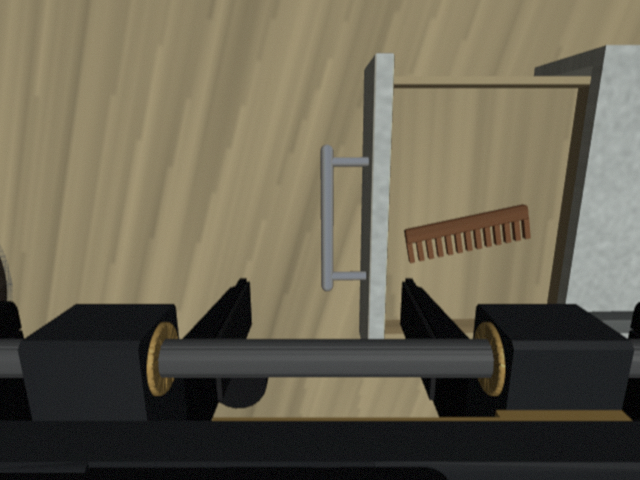

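View pics/crop3.png

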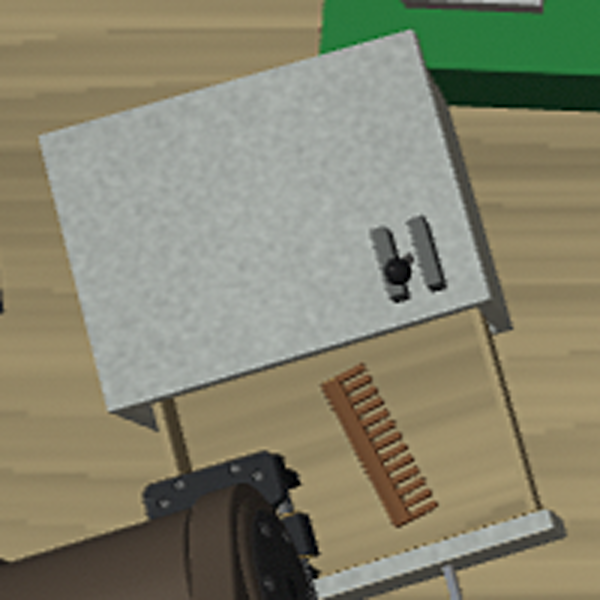

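Drawer open. The comb has its spine from (405,231) to (526,206), clear of the steriliser's top.

```bash
cat > fitrect.py <<'E'
from h import *
import sys
def meas(cam_,q,z,fn=None):
    p=shot(cam_,fn); r=vision.regions_of(p,q)
    if not r: print('none'); return
    m=r[0]['pixels'].astype(np.uint8); ys,xs=np.nonzero(m)
    P=np.array([pix(p,u,v,z)[:2] for u,v in zip(xs,ys)],np.float32)
    rc=cv2.minAreaRect(P); b=cv2.boxPoints(rc)
    e=b[1]-b[0] if np.linalg.norm(b[1]-b[0])>np.linalg.norm(b[2]-b[1]) else b[2]-b[1]
    print(cam_,q,'conf',round(r[0]['confidence'],2),'n',m.sum(),'bbox',cv2.boundingRect(m),'c',np.round(rc[0],1),'size',np.round(rc[1],1),'long ang',np.degrees(np.arctan2(e[1],e[0])).round(1),'mean',P.mean(0).round(1))
if __name__=='__main__': meas(sys.argv[1],sys.argv[2],float(sys.argv[3]),sys.argv[4] if len(sys.argv)>4 else None)
E
python3 fitrect.py wrist comb 32; python3 fitrect.py top comb 32
python3 - <<'E'
from h import *
p=shot('wrist')
for uv in [(405,231),(526,206),(530,238),(412,262)]: print(pix(p,*uv,32).round(1))
E
```

```text
wrist comb conf 0.84 n 3691 bbox (406, 205, 126, 58) c [559.4 214.2] size [120.4  35.5] long ang 28.4 mean [561.5 217.2]
top comb conf 0.68 n 780 bbox (158, 212, 35, 53) c [559.6 212.1] size [119.5  33.6] long ang 28.7 mean [560.1 213.4]
[500.  199.9  32. ]
[603.4 255.4  32. ]
[620.  227.4  32. ]
[517.  172.2  32. ]
```

```bash
python3 go.py 549 208.3 -61.6 130
```

```text
t 8.82 pos [416.7 193.4 246.7] rot [-3.141 -0.023  0.287] op 0.699 F [ 0.8  0.8 -0.3] q [0.29 0.21 1.91 0.   1.   0.  ]
rows [128.4  23.3 119.6] turn 78.1 alt -101.9 dist 177.0
```

```bash
python3 -m pendant '[[32,6,0,10],[64,12,0,20],[96,18,10,30],[128,23,20,40],[128,23,40,50],[128,23,60,60],[128,23,80,70],[128,23,90,78]]' 0.4
python3 go.py 549 208.3 -61.6 60
```

```text
t: 9.82
eef_pos: [547.5, 208.1, 158.2]
tcp_rot: [-3.121, -0.003, -1.079]
ft_force: [-0.2, -0.2, 0.1]
opening: 0.604
t 9.82 pos [547.5 208.1 158.2] rot [-3.121e+00 -3.000e-03 -1.079e+00] op 0.604 F [-0.2 -0.2  0.1] q [0.25 0.49 1.73 0.   0.9  1.33]
rows [ 0.2  0.6 98.2] turn -0.2 alt 179.8 dist 98.0
```

```bash
python3 - <<'E'
from h import *
p=shot('wrist','w4.png')
E
python3 fitrect.py wrist comb 32;
```

```text
wrist comb conf 0.97 n 6096 bbox (301, 135, 50, 162) c [560.7 214.4] size [119.6  34.4] long ang 28.2 mean [560.8 216. ]
```

View pics/w4.png

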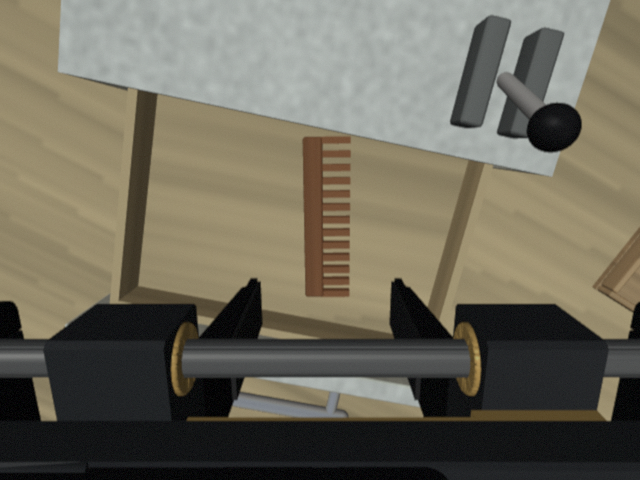

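The comb, columns 303–350, is centred between the fingers and aligned with them. I'll descend and grip it.

```bash
python3 go.py 550 208.7 -61.6 25
python3 -m pendant '[[0,2,40,0],[0,2,80,0],[0,2,110,0],[0,2,128,0],[0,2,132,0],[0,2,132,0]]'
python3 -m pendant '[[0,0,0,0],[0,0,0,0],[0,0,0,0],[0,0,0,0]]' 1
```

```text
t 9.97 pos [547.7 208.2 159.1] rot [-3.121 -0.004 -1.072] op 0.599 F [-0.2 -0.2  0.2] q [0.25 0.49 1.73 0.   0.9  1.32]
rows [1.000e-01 6.000e-01 1.341e+02] turn 0.2 alt -179.8 dist 134.0
t: 10.72
eef_pos: [549.1, 208.3, 27.8]
tcp_rot: [-3.12, -0.004, -1.071]
ft_force: [0.2, -0.5, -0.4]
opening: 0.601
t: 11.22
eef_pos: [549.3, 208.3, 28.3]
tcp_rot: [-3.119, -0.004, -1.071]
ft_force: [-0.9, -0.5, 5.7]
opening: 0.349
```

```bash
python3 -m pendant '[[0,0,-30,0],[0,0,-70,0],[0,0,-110,0],[0,0,-140,0],[0,0,-140,0]]'
python3 - <<'E'
from h import *
p=shot('wrist','w5.png')
p=shot('top'); 
r=vision.regions_of(p,'tray_in'); m=r[0]['pixels'].astype(np.uint8)
ys,xs=np.nonzero(m)
for z in (0,22):
    P=np.array([pix(p,u,v,z)[:2] for u,v in zip(xs,ys)],np.float32); rc=cv2.minAreaRect(P);print(r[0]['confidence'],rc)
for r in vision.find_in(p,'tray_in')[:1]: print(toworld(p,r['at']))
E
python3 go.py 657 -108 -3
```

```text
t: 11.85
eef_pos: [546.9, 207.5, 170.2]
tcp_rot: [-3.115, -0.005, -1.071]
ft_force: [0.0, -0.5, -0.4]
opening: 0.35
0.74 ((657.860107421875, -107.8170394897461), (183.15826416015625, 107.79623413085938), 86.5224838256836)
0.74 ((652.91455078125, -107.13792419433594), (179.75845336914062, 105.79534149169922), 86.52246856689453)
[ 658.04185029 -108.58286283    4.40687274]
t 12.05 pos [545.7 207.1 166.9] rot [-3.121 -0.004 -1.071] op 0.352 F [ 0.2 -0.3 -0.1] q [0.25 0.48 1.73 0.   0.91 1.32]
rows [3.299e+02 5.340e+01 1.000e-01] turn -58.4 alt 121.6 dist 334.0
```

View pics/w5.png

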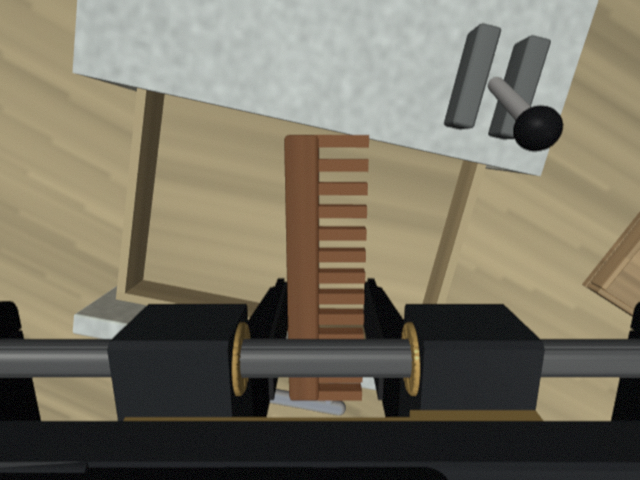

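```bash
python3 -m pendant '[[0,0,-40,0],[20,0,-50,0],[60,10,-50,0],[110,18,-50,-10],[160,26,-50,-20],[210,35,-50,-30],[260,44,-50,-40],[310,50,-50,-50]]'
python3 go.py 655.5 -119.5 -3.3 80
```

```text
t: 13.05
eef_pos: [649.5, -92.0, 215.3]
tcp_rot: [-3.131, -0.016, -0.193]
ft_force: [0.6, 0.4, 0.9]
opening: 0.352
t 13.05 pos [649.5 -92.  215.3] rot [-3.131 -0.016 -0.193] op 0.352 F [0.6 0.4 0.9] q [-0.25  0.53  1.49  0.01  1.11 -0.06]
rows [  9.   27.3 135.2] turn -7.8 alt 172.2 dist 138.0
```

```bash
python3 -m pendant '[[9,27,0,-8],[9,27,50,-8],[9,27,100,-8],[9,27,135,-8],[9,27,135,-8]]'
python3 - <<'E'
from h import *
p=shot('wrist','w6.png')
E
python3 go.py 655.5 -119.5 -3.3 13
```

```text
t: 13.68
eef_pos: [653.7, -119.7, 76.4]
tcp_rot: [-3.132, -0.011, -0.054]
ft_force: [-0.2, -0.6, 0.8]
opening: 0.352
t 13.72 pos [ 654.9 -119.9   78.8] rot [-3.133 -0.015 -0.054] op 0.348 F [0.2 0.  0.3] q [-0.28  0.69  1.58  0.02  0.85 -0.24]
rows [-0.4  0.2 65.8] turn 0.2 alt -179.8 dist 66.0
```

View pics/w6.png

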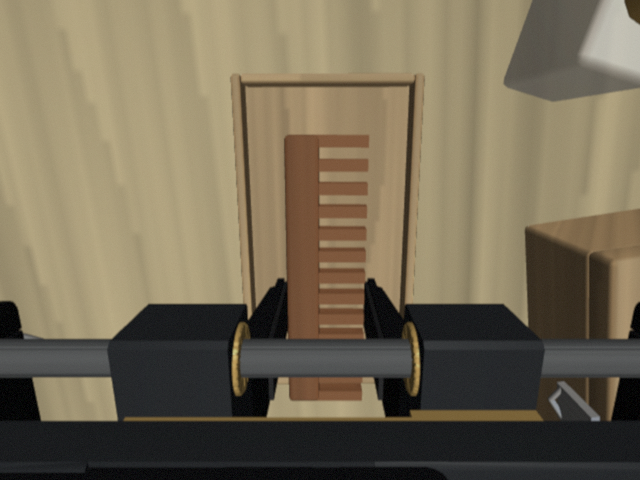

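```bash
python3 - <<'E'
from h import *
p=shot('top','top7.png')
for uv in [(322,144),(405,127)]: print(pix(p,*uv,0).round(), pix(p,*uv,60).round())
E
```

```text
[ 779. -110.    0.] [ 759. -108.   60.]
[ 818. -304.    0.] [ 797. -292.   60.]
```

The comb is centred over the tray, and the chest is about 30 mm clear of the gripper body. Lowering and releasing.

```bash
python3 -m pendant '[[0,0,30,0],[0,0,50,0],[0,0,60,0],[0,0,65,0],[0,0,65,0]]'
python3 -m pendant '[[0,0,0,0],[0,0,0,0],[0,0,0,0]]' 0.5
python3 -m pendant '[[0,0,-40,0],[0,0,-100,0],[0,0,-160,0],[0,0,-200,0],[0,0,-200,0]]'
python3 - <<'E'
from h import *
p=shot('wrist','w8.png')
E
python3 fitrect.py top comb 15;python3 fitrect.py top tray_in 22 top8.png
for t in "razor 12" "tweezers 10" "file 11"; do python3 fitrect.py top $t; done
```

```text
t: 14.4
eef_pos: [657.0, -119.5, 15.6]
tcp_rot: [-3.134, -0.018, -0.054]
ft_force: [-0.4, 0.5, -0.3]
opening: 0.352
t: 14.78
eef_pos: [657.1, -119.5, 16.0]
tcp_rot: [-3.134, -0.018, -0.054]
ft_force: [1.0, -0.7, 0.0]
opening: 0.496
t: 15.4
eef_pos: [654.4, -121.1, 219.6]
tcp_rot: [-3.135, -0.024, -0.054]
ft_force: [-0.4, -0.4, -0.3]
opening: 0.503
top comb conf 0.27 n 80 bbox (178, 174, 10, 11) c [695.1 204.1] size [19.9 23. ] long ang -0.5 mean [694.3 204. ]
none
top razor conf 0.5 n 62 bbox (178, 175, 9, 9) c [695.9 205.7] size [17.9 18.5] long ang -0.5 mean [695.6 204.7]
top tweezers conf 0.73 n 301 bbox (413, 216, 25, 48) c [ 553.5 -336.3] size [115.2  17.3] long ang 24.4 mean [ 555.1 -335.4]
top file conf 0.56 n 530 bbox (420, 271, 22, 54) c [ 425.6 -345.4] size [ 28.9 118.4] long ang -19.4 mean [ 418.8 -342.4]
```

View pics/w8.png

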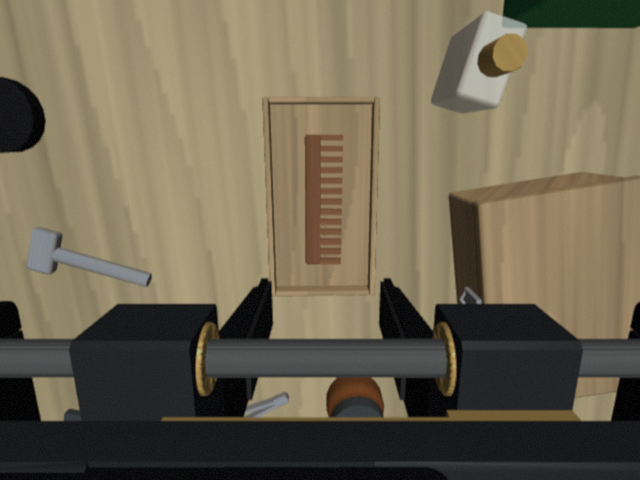

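View pics/top8.png

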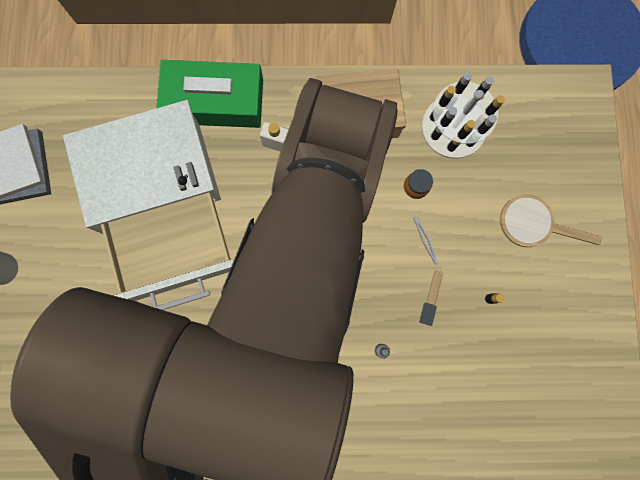

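The comb lies flat and centred in the tray, at wrist (324,200). Tweezers next.

```bash
python3 go.py 554 -336 -65.6 140
```

```text
t 15.95 pos [ 653.4 -120.8  215.4] rot [-3.134 -0.017 -0.054] op 0.5 F [ 0.2 -0.  -1. ] q [-0.29  0.54  1.46  0.01  1.12 -0.24]
rows [-88.9 220.8  72.2] turn 62.5 alt -117.5 dist 249.0
```

```bash
python3 -m pendant '[[-20,45,0,10],[-40,90,0,20],[-60,135,0,30],[-80,180,0,40],[-89,220,20,50],[-89,221,50,60],[-89,221,72,62.5],[-89,221,72,62.5]]' 0.5
python3 fitrect.py wrist tweezers 10 w9.png
python3 fitrect.py top tweezers 10
```

```text
t: 16.95
eef_pos: [553.4, -335.9, 138.7]
tcp_rot: [-3.124, 0.002, -1.144]
ft_force: [-0.2, 0.4, 0.7]
opening: 0.497
wrist tweezers conf 0.84 n 1547 bbox (318, 158, 21, 152) c [ 554.5 -336.7] size [115.8  14.3] long ang 24.1 mean [ 559.7 -334.9]
none
```

View pics/w9.png

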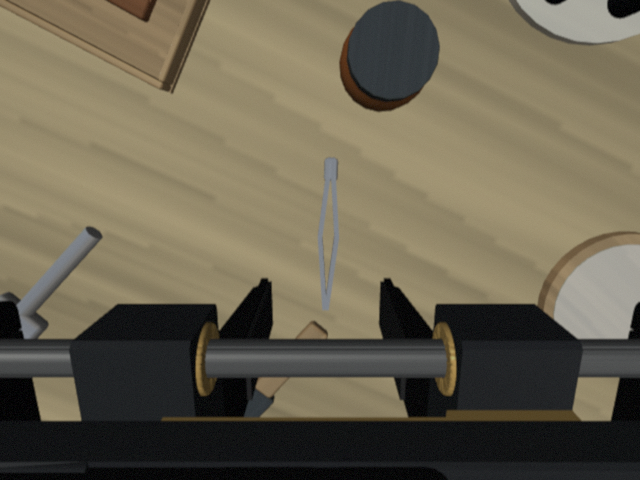

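```bash
python3 go.py 554.5 -336.5 -65.9 5
python3 -m pendant '[[0,-1,50,0],[0,0,95,0],[0,1,120,0],[0,2,130,0],[0,2,134,0],[0,2,134,0]]'
python3 go.py 554.5 -336.5 -65.9 5
```

```text
t 17.15 pos [ 554.4 -336.4  141.4] rot [-3.122e+00 -2.000e-03 -1.144e+00] op 0.497 F [-0.1  1.1  0.1] q [-0.65  0.59  1.58  0.02  0.95  0.48]
rows [ -0.2   2.7 136.3] turn 0.4 alt -179.6 dist 136.0
t: 17.9
eef_pos: [555.6, -336.7, 8.4]
tcp_rot: [-3.121, -0.004, -1.143]
ft_force: [0.2, -0.0, -0.4]
opening: 0.503
t 17.9 pos [ 555.6 -336.7    8.4] rot [-3.121 -0.004 -1.143] op 0.503 F [ 0.2 -0.  -0.4] q [-0.65  0.77  1.66  0.03  0.7   0.47]
rows [-0.7  1.   3.3] turn 0.4 alt -179.6 dist 4.0
```

```bash
python3 -m pendant '[[0,0,5,0],[0,0,5,0]]'
python3 -m pendant '[[0,0,0,0],[0,0,0,0],[0,0,0,0],[0,0,0,0],[0,0,0,0]]' 1
python3 -m pendant '[[0,0,-40,0],[0,0,-90,0],[0,0,-130,0],[0,0,-130,0]]'
python3 - <<'E'
from h import *
p=shot('wrist','w10.png')
E
python3 go.py 540 230 -73.6 200
```

```text
t: 18.15
eef_pos: [555.8, -336.7, 3.6]
tcp_rot: [-3.121, -0.004, -1.143]
ft_force: [0.1, 0.1, 0.5]
opening: 0.497
t: 18.77
eef_pos: [555.8, -336.7, 3.6]
tcp_rot: [-3.121, -0.004, -1.143]
ft_force: [-1.0, -0.6, 0.5]
opening: 0.144
t: 19.27
eef_pos: [554.1, -338.1, 136.9]
tcp_rot: [-3.118, -0.009, -1.143]
ft_force: [0.3, -0.7, -1.0]
opening: 0.139
t 19.32 pos [ 553.4 -337.5  134.7] rot [-3.12  -0.006 -1.143] op 0.142 F [ 0.3  0.4 -1.1] q [-0.66  0.6   1.59  0.02  0.93  0.47]
rows [-521.6 -224.6  -63.6] turn 8.1 alt -171.9 dist 571.0
```

View pics/w10.png

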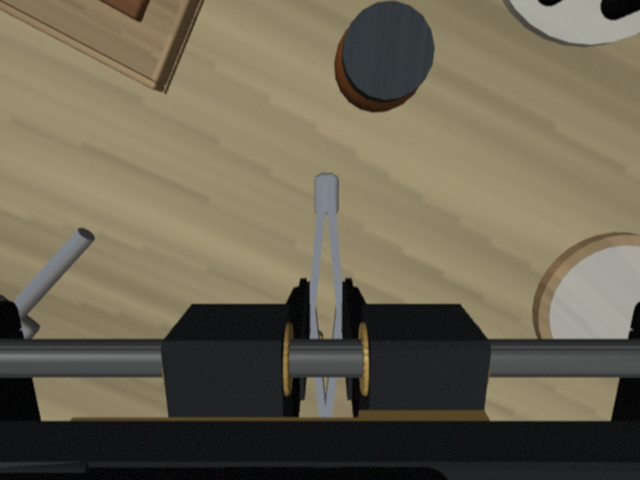

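Tweezers held. Carrying them to the drawer.

```bash
python3 go.py 561 166.4 -73.6 180; python3 -m pendant '[[-30,-10,-20,0],[-85,-37,-45,0],[-140,-62,-45,0],[-195,-86,-45,0],[-250,-110,-45,0],[-305,-134,-45,0],[-360,-158,-45,2],[-410,-180,-45,8]]'
python3 go.py 561 166.4 -73.6 130
```

```text
t 19.32 pos [ 553.4 -337.5  134.7] rot [-3.12  -0.006 -1.143] op 0.142 F [ 0.3  0.4 -1.1] q [-0.66  0.6   1.59  0.02  0.93  0.47]
rows [-455.1 -216.9  -43.4] turn 8.1 alt -171.9 dist 506.0
t: 20.32
eef_pos: [545.3, 112.0, 179.6]
tcp_rot: [-3.121, -0.003, -1.285]
ft_force: [1.5, -0.1, -0.5]
opening: 0.143
t 20.32 pos [545.3 112.  179.6] rot [-3.121e+00 -3.000e-03 -1.285e+00] op 0.143 F [ 1.5 -0.1 -0.5] q [0.08 0.43 1.78 0.   0.91 1.37]
rows [-47.9 -29.4  50.1] turn -0.0 alt 180.0 dist 75.0
```

```bash
python3 -m pendant '[[-48,-29,0,0],[-48,-29,30,0],[-48,-29,50,0],[-48,-29,50,0]]'
python3 - <<'E'
from h import *
p=shot('wrist','w11.png')
E
python3 go.py 561 166.4 -73.6 29
```

```text
t: 20.82
eef_pos: [559.3, 166.4, 127.6]
tcp_rot: [-3.126, -0.002, -1.285]
ft_force: [-0.4, -1.0, -0.0]
opening: 0.142
t 20.88 pos [560.1 166.3 128.9] rot [-3.124e+00 -2.000e-03 -1.285e+00] op 0.14 F [ 0.   0.3 -0.5] q [ 0.18  0.53  1.76 -0.    0.83  1.46]
rows [-0.   0.8 99.9] turn -0.0 alt 180.0 dist 100.0
```

View pics/w11.png

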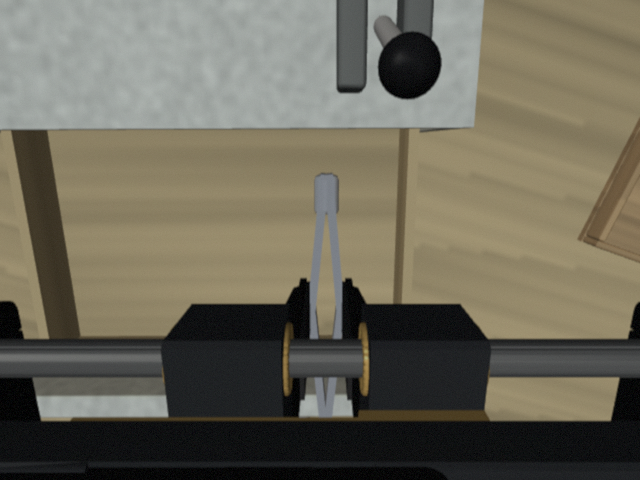

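```bash
python3 -m pendant '[[0,0,40,0],[0,0,75,0],[0,0,95,0],[0,0,101,0],[0,0,101,0]]'
python3 -m pendant '[[0,0,0.5,0],[0,0,1,0],[0,0,1,0],[0,0,1,0]]' 0.65
python3 -m pendant '[[0,0,-40,0],[0,0,-90,0],[0,0,-140,0],[0,0,-170,0],[0,0,-170,0]]'
python3 - <<'E'
from h import *
p=shot('wrist','w12.png')
E
for t in "tweezers 32"; do python3 fitrect.py wrist $t; done
for t in "razor 12" "file 11"; do python3 fitrect.py top $t; done
```

```text
t: 21.5
eef_pos: [562.2, 166.6, 28.4]
tcp_rot: [-3.124, -0.002, -1.285]
ft_force: [-1.0, -0.4, -0.5]
opening: 0.141
t: 22.0
eef_pos: [562.2, 166.6, 27.6]
tcp_rot: [-3.123, -0.002, -1.285]
ft_force: [1.0, 0.3, -0.3]
opening: 0.35
t: 22.62
eef_pos: [559.9, 166.3, 199.9]
tcp_rot: [-3.119, -0.003, -1.285]
ft_force: [0.1, -0.1, -0.4]
opening: 0.345
wrist tweezers conf 0.91 n 1430 bbox (317, 155, 19, 138) c [560.9 165.9] size [116.6  15.1] long ang 16.1 mean [565.6 167.6]
top razor conf 0.93 n 450 bbox (329, 272, 27, 51) c [ 431.1 -154.7] size [ 41.2 111. ] long ang -19.6 mean [ 417.  -150.4]
top file conf 0.7 n 553 bbox (419, 271, 23, 55) c [ 425.  -346.3] size [ 28.8 120.4] long ang -18.4 mean [ 418.  -342.9]
```

View pics/w12.png

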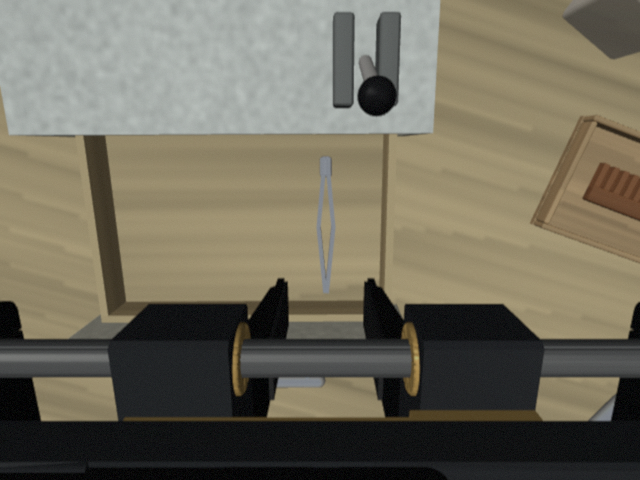

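```bash
python3 go.py 430 -155 -110 160
```

```text
t 22.98 pos [558.9 166.  196.6] rot [-3.125e+00 -2.000e-03 -1.285e+00] op 0.35 F [-0.1  0.2  0.7] q [ 0.18  0.44  1.7  -0.    0.98  1.46]
rows [271.6 214.7  33.6] turn 36.4 alt -143.6 dist 348.0
```

```bash
python3 -m pendant '[[40,31,0,5],[80,62,0,10],[120,93,0,15],[160,124,0,20],[200,156,0,25],[240,188,10,30],[272,215,34,36],[272,215,34,36]]' 0.55
python3 fitrect.py wrist razor 12 w13.png
```

```text
t: 23.98
eef_pos: [428.3, -157.0, 158.1]
tcp_rot: [-3.13, 0.008, -1.918]
ft_force: [0.3, -0.3, 0.9]
opening: 0.45
wrist razor conf 0.94 n 3438 bbox (298, 155, 51, 140) c [ 432.6 -154.6] size [ 40.9 111.6] long ang -19.7 mean [ 422.2 -151.5]
```

View pics/w13.png

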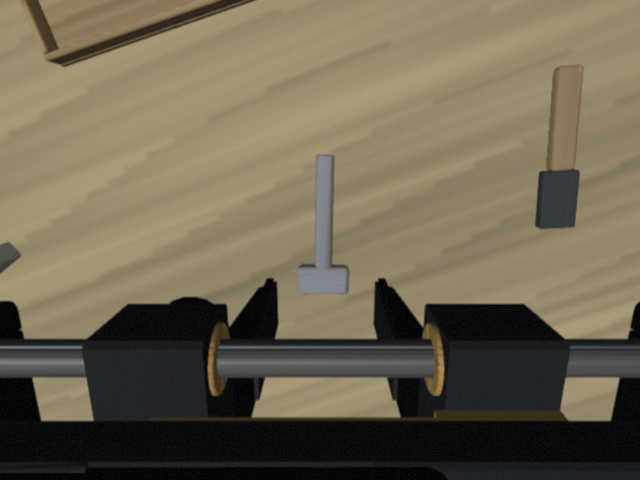

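```bash
python3 go.py 430 -153.8 -109.7 4
python3 -m pendant '[[-2,3,50,0],[-3,3,95,0],[-3,3,130,0],[-3,3,148,0],[-3,3,154,0],[-3,3,154,0]]'
python3 go.py 430 -153.8 -109.7 4
```

```text
t 24.07 pos [ 429.8 -155.5  159.4] rot [-3.128  0.008 -1.914] op 0.449 F [-0.6 -0.3  0.5] q [-0.5   0.33  2.03  0.01  0.77  1.41]
rows [ -0.4   2.5 155.4] turn 0.1 alt -179.9 dist 155.0
t: 24.82
eef_pos: [430.9, -150.7, 5.7]
tcp_rot: [-3.128, 0.008, -1.912]
ft_force: [-0.3, -0.2, 0.5]
opening: 0.453
t 24.82 pos [ 430.9 -150.7    5.7] rot [-3.128  0.008 -1.912] op 0.453 F [-0.3 -0.2  0.5] q [-0.49  0.61  2.15  0.03  0.36  1.4 ]
rows [ 3.2 -0.2  1.7] turn 0.1 alt -179.9 dist 4.0
```

```bash
python3 -m pendant '[[3,0,1,0],[3,0,1,0]]'
python3 -m pendant '[[0,0,0,0],[0,0,0,0],[0,0,0,0],[0,0,0,0],[0,0,0,0]]' 1
python3 -m pendant '[[0,0,-40,0],[0,0,-90,0],[0,0,-140,0],[0,0,-170,0],[0,0,-170,0]]'
python3 - <<'E'
from h import *
p=shot('wrist','w14.png')
E
python3 go.py 540 230 -73.6 180
```

```text
t: 25.08
eef_pos: [430.2, -153.8, 5.3]
tcp_rot: [-3.126, 0.008, -1.912]
ft_force: [-0.1, 0.1, -0.3]
opening: 0.45
t: 25.7
eef_pos: [430.2, -153.8, 5.4]
tcp_rot: [-3.126, 0.008, -1.912]
ft_force: [-0.0, -1.0, 1.1]
opening: 0.139
t: 26.32
eef_pos: [427.9, -154.5, 177.0]
tcp_rot: [-3.122, 0.007, -1.912]
ft_force: [0.1, 0.1, -1.6]
opening: 0.136
t 26.38 pos [ 427.3 -154.2  175.6] rot [-3.125  0.008 -1.912] op 0.141 F [ 0.2  0.3 -1.1] q [-0.5   0.3   2.02  0.01  0.81  1.4 ]
rows [-399.8   22.4   -1.7] turn -36.0 alt 144.0 dist 400.0
```

View pics/w14.png

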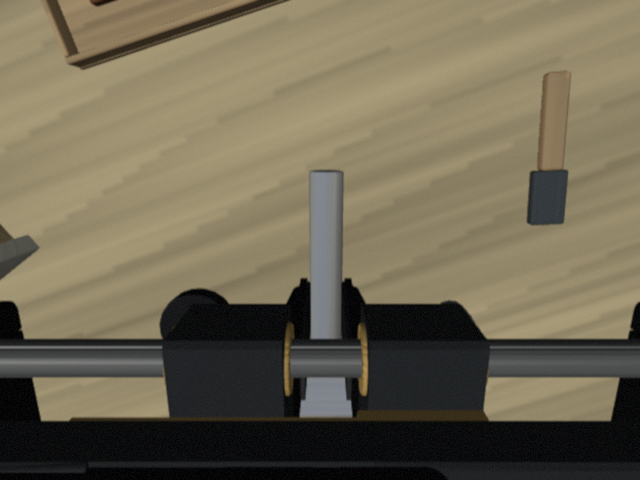

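Razor held. Carrying it to the left part of the drawer.

```bash
python3 go.py 522.5 283.2 -73.6 170; python3 -m pendant '[[-50,2,0,0],[-105,4,0,0],[-160,7,0,0],[-215,10,0,-5],[-270,13,0,-14],[-325,18,0,-24],[-380,22,0,-33],[-440,40,0,-36]]'
python3 go.py 522.5 283.2 -73.6 120
```

```text
t 26.38 pos [ 427.3 -154.2  175.6] rot [-3.125  0.008 -1.912] op 0.141 F [ 0.2  0.3 -1.1] q [-0.5   0.3   2.02  0.01  0.81  1.4 ]
rows [-444.    56.9    8.1] turn -36.0 alt 144.0 dist 448.0
t: 27.38
eef_pos: [537.0, 275.1, 175.9]
tcp_rot: [-3.126, -0.004, -1.282]
ft_force: [0.5, -0.3, -0.5]
opening: 0.133
t 27.38 pos [537.  275.1 175.9] rot [-3.126 -0.004 -1.282] op 0.133 F [ 0.5 -0.3 -0.5] q [ 0.37  0.5   1.67 -0.01  0.96  1.65]
rows [-12.1  12.4  55.7] turn 0.2 alt -179.8 dist 58.0
```

```bash
python3 -m pendant '[[-12,12,10,0],[-12,12,40,0],[-12,12,56,0],[-12,12,56,0]]'
python3 - <<'E'
from h import *
p=shot('wrist','w15.png')
E
python3 go.py 522.5 283.2 -73.6 28
```

```text
t: 27.88
eef_pos: [522.3, 282.3, 118.0]
tcp_rot: [-3.13, -0.004, -1.282]
ft_force: [0.7, -0.7, -0.2]
opening: 0.141
t 27.93 pos [522.9 282.6 119.2] rot [-3.128 -0.004 -1.282] op 0.138 F [-0.9  0.7 -0.7] q [ 0.39  0.55  1.74 -0.01  0.83  1.67]
rows [-1.1  1.5 91.1] turn 0.1 alt -179.9 dist 91.0
```

View pics/w15.png

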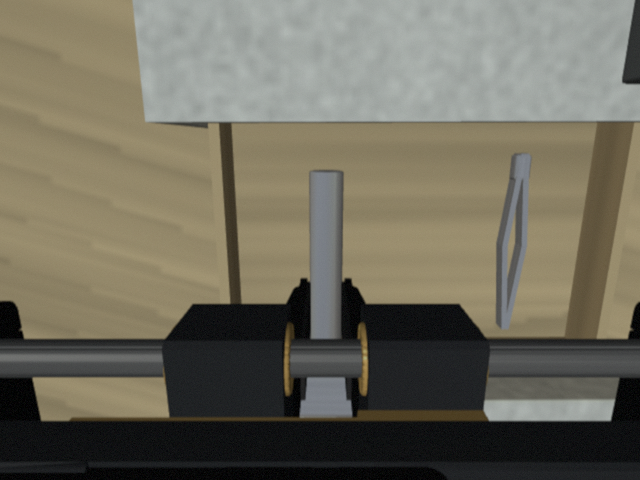

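```bash
python3 -m pendant '[[0,1,40,0],[0,2,70,0],[0,2,86,0],[0,2,91,0],[0,2,91,0]]'
python3 -m pendant '[[0,0,0.5,0],[0,0,1,0],[0,0,1,0],[0,0,1,0]]' 0.62
python3 -m pendant '[[0,0,-40,0],[0,0,-90,0],[0,0,-140,0],[0,0,-170,0],[0,0,-170,0]]'
python3 - <<'E'
from h import *
p=shot('wrist','w16.png')
E
for t in "file 11"; do python3 fitrect.py top $t; done
python3 go.py 428 -347 -108.5 160
```

```text
t: 28.55
eef_pos: [522.8, 282.1, 28.8]
tcp_rot: [-3.127, -0.004, -1.283]
ft_force: [-0.1, 0.5, -1.0]
opening: 0.138
t: 29.05
eef_pos: [522.8, 282.1, 28.0]
tcp_rot: [-3.126, -0.004, -1.283]
ft_force: [0.3, 0.5, 0.5]
opening: 0.378
t: 29.68
eef_pos: [520.9, 282.4, 200.3]
tcp_rot: [-3.122, -0.004, -1.282]
ft_force: [-0.7, -0.6, -0.0]
opening: 0.38
top file conf 0.9 n 525 bbox (420, 272, 22, 53) c [ 424.9 -344.9] size [ 28.5 117.2] long ang -16.7 mean [ 418.1 -343.3]
t 29.82 pos [519.7 281.8 196.9] rot [-3.128 -0.004 -1.283] op 0.381 F [ 1.  -0.4 -0.9] q [ 0.39  0.46  1.67 -0.01  1.    1.67]
rows [576.7 267.2  35.7] turn 35.0 alt -145.0 dist 637.0
```

View pics/w16.png

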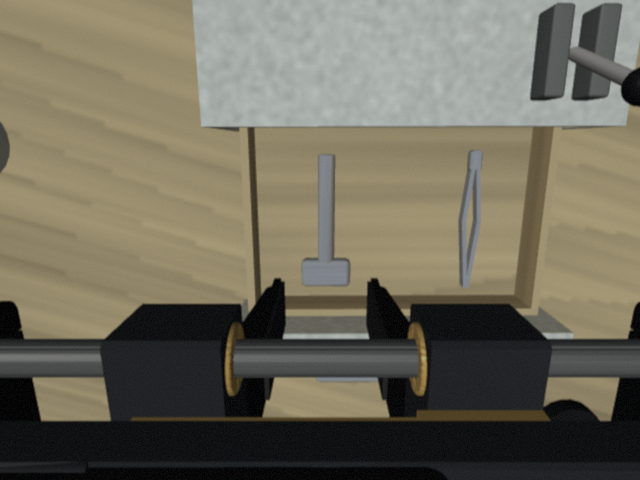

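```bash
python3 -m pendant '[[45,20,0,0],[95,43,0,3],[150,70,0,8],[210,97,0,13],[270,125,0,18],[330,153,0,23],[390,181,0,28],[440,204,0,35]]' 0.5
python3 go.py 425 -345 -107.5 160
```

```text
t: 30.82
eef_pos: [449.3, -192.9, 194.8]
tcp_rot: [-3.13, 0.005, -1.897]
ft_force: [1.2, -0.1, -0.0]
opening: 0.5
t 30.82 pos [ 449.3 -192.9  194.8] rot [-3.13   0.005 -1.897] op 0.5 F [ 1.2 -0.1 -0. ] q [-0.54  0.32  1.92  0.01  0.9   1.35]
rows [152.  -25.4  34.4] turn -1.2 alt 178.8 dist 158.0
```

```bash
python3 -m pendant '[[50,-8,0,0],[100,-16,10,0],[152,-25,34,-1],[152,-25,34,-1],[152,-25,34,-1]]'
python3 fitrect.py wrist file 11 w17.png
```

```text
t: 31.45
eef_pos: [424.2, -344.3, 159.4]
tcp_rot: [-3.132, 0.006, -1.88]
ft_force: [0.6, 0.3, 0.8]
opening: 0.503
wrist file conf 0.76 n 4156 bbox (311, 149, 36, 150) c [ 426.7 -346.1] size [ 28.4 120.6] long ang -17.0 mean [ 423.3 -344.7]
```

View pics/w17.png

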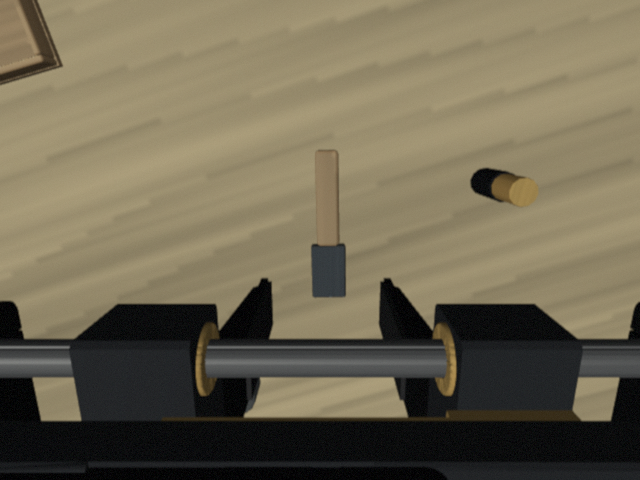

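```bash
python3 go.py 428.5 -346.6 -107 4
python3 -m pendant '[[1,-3,50,0],[1,-2,95,0],[1,-2,130,0],[1,-2,150,0],[1,-2,156,0],[1,-2,156,0]]'
python3 go.py 428.5 -346.6 -107 4
```

```text
t 31.55 pos [ 424.8 -343.9  160.3] rot [-3.13   0.005 -1.879] op 0.5 F [0.9 0.1 0.4] q [-0.81  0.44  1.82  0.01  0.87  1.06]
rows [  2.2  -2.6 156.4] turn -0.6 alt 179.4 dist 156.0
t: 32.3
eef_pos: [428.7, -344.9, 4.9]
tcp_rot: [-3.13, 0.005, -1.878]
ft_force: [-0.2, -0.7, 0.0]
opening: 0.5
t 32.3 pos [ 428.7 -344.9    4.9] rot [-3.13   0.005 -1.878] op 0.5 F [-0.2 -0.7  0. ] q [-0.8   0.68  1.92  0.02  0.53  1.06]
rows [ 1.7 -0.3  0.9] turn -0.6 alt 179.4 dist 2.0
```

```bash
python3 -m pendant '[[2,0,0,0],[2,0,0,0]]'
python3 -m pendant '[[0,0,0,0],[0,0,0,0],[0,0,0,0],[0,0,0,0],[0,0,0,0]]' 1
python3 -m pendant '[[0,0,-40,0],[0,0,-90,0],[0,0,-140,0],[0,0,-170,0],[0,0,-170,0]]'
python3 - <<'E'
from h import *
p=shot('wrist','w18.png')
E
python3 go.py 540 230 -73.6 180
```

```text
t: 32.55
eef_pos: [428.4, -347.2, 5.8]
tcp_rot: [-3.129, 0.004, -1.878]
ft_force: [0.4, -0.2, -0.1]
opening: 0.498
t: 33.17
eef_pos: [428.4, -347.1, 5.8]
tcp_rot: [-3.129, 0.004, -1.878]
ft_force: [-0.4, -0.4, 0.7]
opening: 0.184
t: 33.8
eef_pos: [426.7, -347.6, 177.7]
tcp_rot: [-3.125, 0.002, -1.878]
ft_force: [-0.3, -0.0, -1.5]
opening: 0.184
t 33.85 pos [ 426.1 -347.1  176. ] rot [-3.128e+00  3.000e-03 -1.878e+00] op 0.183 F [ 0.1  0.3 -0.5] q [-0.81  0.42  1.8   0.01  0.91  1.06]
rows [-584.5   65.9   -2.9] turn -34.0 alt 146.0 dist 588.0
```

View pics/w18.png

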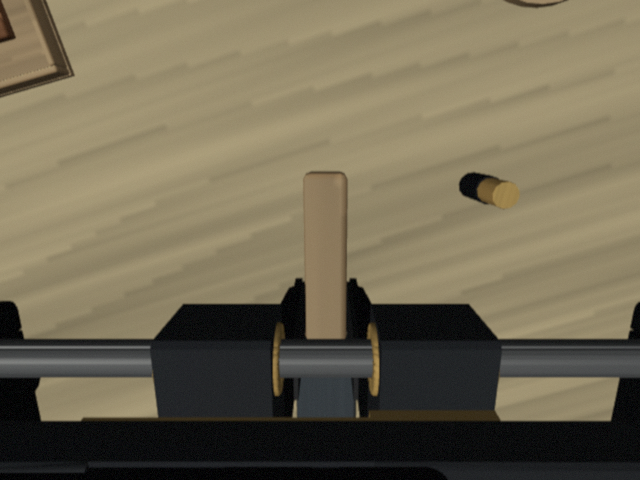

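```bash
python3 -m pendant '[[-50,6,0,0],[-105,12,0,0],[-160,18,0,0],[-220,25,0,-3],[-280,32,0,-10],[-340,39,0,-18],[-400,46,0,-26],[-460,53,0,-34]]'
python3 go.py 544.8 222 -73.6 160
```

```text
t: 34.85
eef_pos: [514.2, 109.4, 175.2]
tcp_rot: [-3.131, -0.005, -1.28]
ft_force: [0.4, -0.0, 0.3]
opening: 0.185
t 34.85 pos [514.2 109.4 175.2] rot [-3.131 -0.005 -1.28 ] op 0.185 F [ 0.4 -0.   0.3] q [ 0.09  0.39  1.85 -0.    0.88  1.37]
rows [-99.2 -61.5  15.4] turn 0.3 alt -179.7 dist 118.0
```

```bash
python3 -m pendant '[[-45,-28,0,0],[-85,-53,0,0],[-99,-61.5,0,0.3],[-99,-61.5,30,0.3],[-99,-61.5,50,0.3],[-99,-61.5,50,0.3]]'
python3 - <<'E'
from h import *
p=shot('wrist','w19.png')
E
python3 go.py 544.8 222 -73.6 28.5
```

```text
t: 35.6
eef_pos: [544.2, 220.8, 123.3]
tcp_rot: [-3.135, -0.005, -1.286]
ft_force: [0.1, -0.2, -0.1]
opening: 0.183
t 35.65 pos [544.9 221.1 124.5] rot [-3.133 -0.004 -1.286] op 0.182 F [-0.2  0.4  0.2] q [ 0.28  0.54  1.75 -0.01  0.84  1.56]
rows [-1.4  0.6 96. ] turn -0.1 alt 179.9 dist 96.0
```

View pics/w19.png

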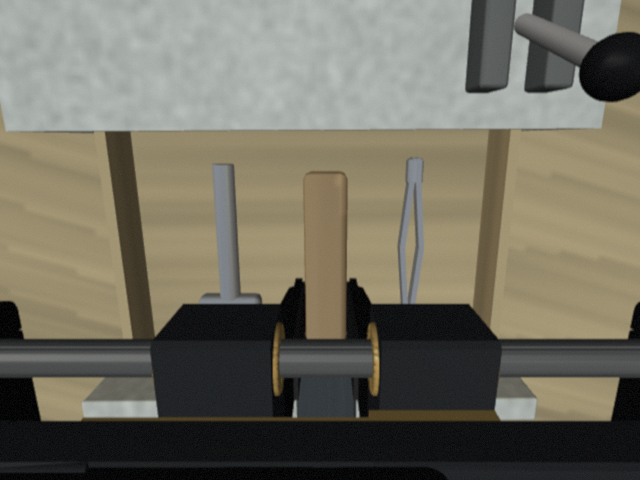

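The file is clear between the razor and the tweezers. Lowering and releasing.

```bash
python3 -m pendant '[[0,1,40,0],[0,1,70,0],[0,1,90,0],[0,1,96,0],[0,1,96,0]]'
python3 -m pendant '[[0,0,0.5,0],[0,0,1,0],[0,0,1,0],[0,0,1,0]]' 0.62
python3 -m pendant '[[0,0,-40,0],[0,0,-90,0],[0,0,-140,0],[0,0,-170,0],[0,0,-170,0]]'
python3 - <<'E'
from h import *
p=shot('wrist','w20.png'); p=shot('side','side20.png')
E
```

```text
t: 36.28
eef_pos: [545.2, 220.5, 29.1]
tcp_rot: [-3.132, -0.005, -1.286]
ft_force: [-0.6, -1.0, 0.1]
opening: 0.186
t: 36.78
eef_pos: [545.2, 220.5, 28.3]
tcp_rot: [-3.132, -0.005, -1.286]
ft_force: [0.3, 0.8, -1.0]
opening: 0.382
t: 37.4
eef_pos: [544.2, 221.0, 200.6]
tcp_rot: [-3.128, -0.005, -1.286]
ft_force: [-0.5, 0.5, -0.2]
opening: 0.379
```

View pics/w20.png

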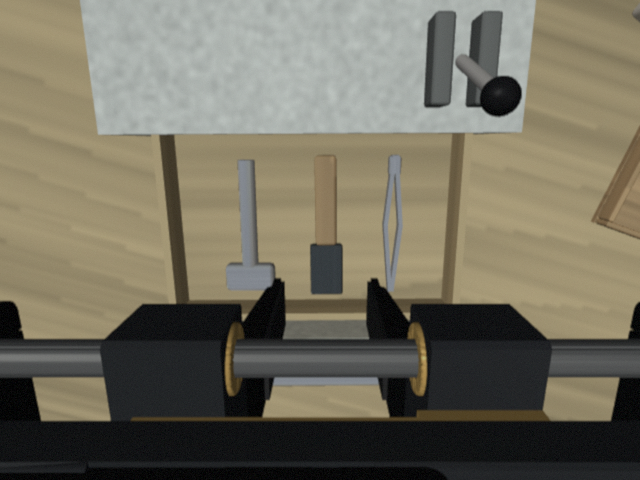

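View pics/side20.png

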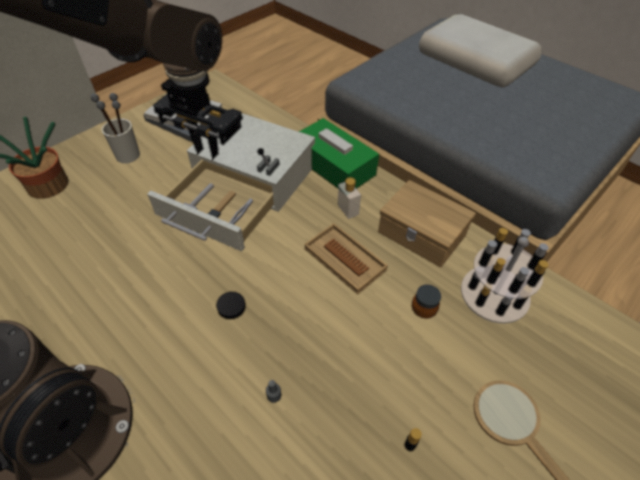

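All three tools lie flat in the drawer, at (248,225), (326,225) and (394,225), and the vanity is clear of tools. Next I'll shut the drawer by its handle.

```bash
python3 go.py 421.5 195 16.5 200
python3 -m pendant '[[-8,-30,0,-10],[-8,-60,0,-20],[-8,-90,0,-30],[-8,-125,0,-40],[-8,-125,0,-50],[-8,-125,0,-60],[-8,-125,0,-70],[-8,-125,0,-80]]' 0.66
python3 go.py 421.5 195 16.5 120
```

```text
t 37.5 pos [543.2 220.7 197.7] rot [-3.133 -0.005 -1.286] op 0.378 F [-0.2  0.1 -0.1] q [ 0.28  0.45  1.68 -0.01  1.    1.56]
rows [ -9.5 123.9  -3.4] turn -90.2 alt 89.8 dist 124.0
t: 38.5
eef_pos: [660.4, 263.3, 196.5]
tcp_rot: [3.138, -0.006, 0.116]
ft_force: [0.3, -1.2, -0.3]
opening: 0.34
t 38.5 pos [660.4 263.3 196.5] rot [ 3.138 -0.006  0.116] op 0.34 F [ 0.3 -1.2 -0.3] q [ 0.29  0.63  1.35 -0.    1.16  0.17]
rows [-245.7   39.9   75.1] turn -9.9 alt 170.1 dist 260.0
```

I gave the y shift the wrong sign, so the arm passed above the steriliser at z 196. That clears the knob's top (181) and stays about 97 mm to the side of it, with no force reading. Correcting now.

```bash
python3 -m pendant '[[-50,8,0,-5],[-100,16,0,-10],[-150,24,0,-10],[-200,32,0,-10],[-246,40,0,-10],[-246,40,0,-10]]' 0.66
python3 - <<'E'
from h import *
p=shot('wrist','w21.png')
E
python3 go.py 421.5 195 16.5 120
```

```text
t: 39.25
eef_pos: [417.7, 194.3, 194.1]
tcp_rot: [3.137, -0.002, 0.291]
ft_force: [-0.2, -0.2, -0.2]
opening: 0.339
t 39.3 pos [419.7 194.9 194.5] rot [ 3.137 -0.004  0.291] op 0.343 F [ 0.5 -0.7  0.6] q [ 0.29  0.29  1.97 -0.01  0.88  0.01]
rows [ 1.4  0.  74.5] turn 0.2 alt -179.8 dist 74.0
```

View pics/w21.png

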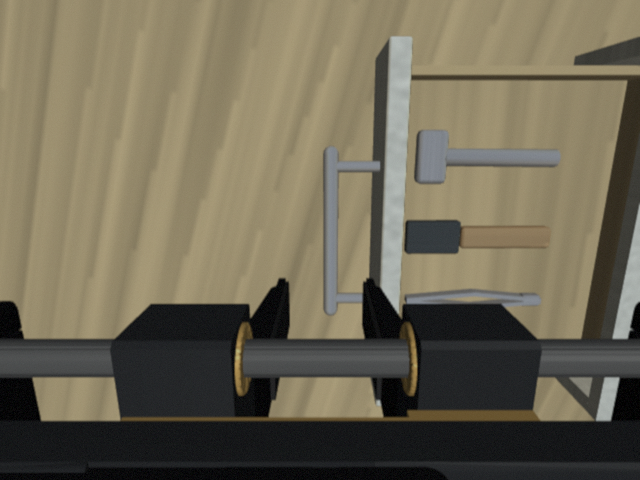

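```bash
python3 - <<'E'
from h import *
p=shot('wrist'); print(proj(p,(421.5,195,62)))
print(pix(p,330,230,65).round(1))
E
python3 -m pendant '[[1,0,50,0],[2,0,100,0],[2,0,135,0],[2,0,147,0],[2,0,147,0],[2,0,147,0]]' 0.66
python3 -m pendant '[[0,0,0,0],[0,0,0,0],[0,0,0,0],[0,0,0,0]]' 1
python3 go.py 561.6 236.5 16.5 47
```

```text
[326.68662764 233.21708682]
[422.9 198.8  65. ]
t: 40.1
eef_pos: [424.3, 195.5, 48.5]
tcp_rot: [3.137, -0.007, 0.291]
ft_force: [0.5, 0.6, 0.9]
opening: 0.339
t: 40.6
eef_pos: [424.5, 195.6, 48.9]
tcp_rot: [3.137, -0.007, 0.291]
ft_force: [-0.9, 0.4, 7.1]
opening: 0.107
t 40.6 pos [424.5 195.6  48.9] rot [ 3.137 -0.007  0.291] op 0.107 F [-0.9  0.4  7.1] q [ 0.29  0.54  2.1  -0.01  0.5   0.01]
rows [1.431e+02 1.000e-01 3.000e+00] turn 0.2 alt -179.8 dist 143.0
```

```bash
python3 -m pendant '[[15,0,0,0],[35,0,0,0],[55,0,0,0],[75,0,0,0],[95,0,0,0],[113,0,0,0],[128,0,0,0],[138,0,0,0]]'
python3 -m pendant '[[3,0,0,0],[6,0,0,0],[9,0,0,0],[9,0,0,0]]'
python3 -m pendant '[[4,0,0,0],[7,0,0,0],[7,0,0,0]]'
```

```text
t: 41.6
eef_pos: [556.9, 235.1, 49.1]
tcp_rot: [3.137, -0.006, 0.291]
ft_force: [-0.1, -1.0, -8.1]
opening: 0.11
t: 42.1
eef_pos: [565.1, 237.6, 49.0]
tcp_rot: [3.137, -0.005, 0.291]
ft_force: [-2.8, -1.8, -4.2]
opening: 0.108
t: 42.48
eef_pos: [565.1, 237.6, 48.8]
tcp_rot: [3.137, 0.011, 0.291]
ft_force: [-32.1, -11.4, 17.5]
opening: 0.104
```

```bash
python3 -m pendant '[[0,0,0,0],[0,0,0,0],[0,0,0,0]]' 0.66
python3 -m pendant '[[0,0,-40,0],[0,0,-90,0],[0,0,-140,0],[0,0,-150,0],[0,0,-150,0]]' 0.66
python3 - <<'E'
from h import *
st();p=shot('wrist','w22.png'); p=shot('top','top22.png')
im=cv2.imread('pics/top22.png'); c=im[90:290,50:250]; cv2.imwrite('pics/crop22.png',cv2.resize(c,None,fx=3,fy=3,interpolation=cv2.INTER_CUBIC))
E
```

```text
t: 42.85
eef_pos: [565.8, 237.8, 49.1]
tcp_rot: [3.137, 0.009, 0.291]
ft_force: [1.1, -0.1, -0.1]
opening: 0.325
t: 43.48
eef_pos: [567.1, 239.0, 199.1]
tcp_rot: [3.137, 0.008, 0.291]
ft_force: [-0.6, -0.2, -0.5]
opening: 0.339
t 43.48 pos [567.1 239.  199.1] rot [3.137 0.008 0.291] op 0.339 F [-0.6 -0.2 -0.5] q [ 0.29  0.5   1.6  -0.01  1.06  0.01]
```

View pics/w22.png

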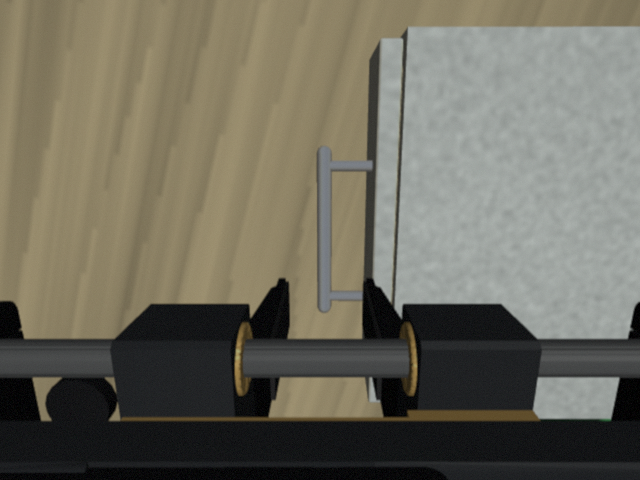

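View pics/crop22.png

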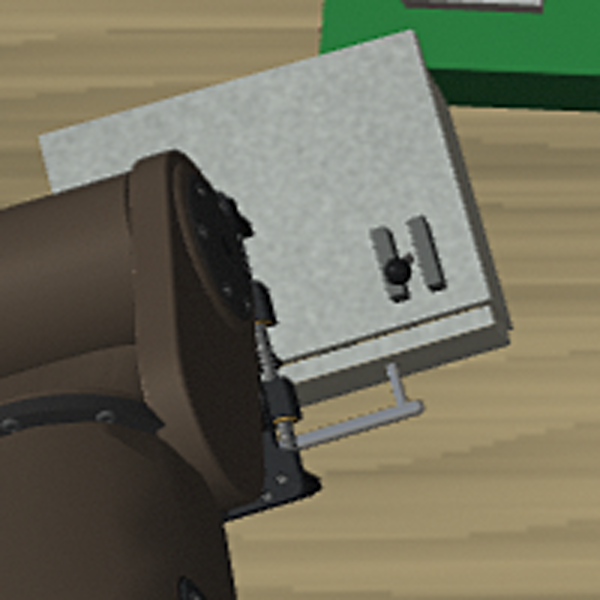

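The drawer is shut, and the gap seen at the start is gone. The lever knob is next.

```bash
python3 go.py 596 150.5 16.5 215
python3 -m pendant '[[0,30,-15,0],[2,65,-15,0],[3,93,-15,0],[3,93,-15,0],[3,93,-15,0]]' 1
python3 - <<'E'
from h import *
s=st(); p=shot('wrist','w23.png')
for q in ['lever_tip']:
    for r in vision.find_in(p,q)[:2]: print(round(r['confidence'],2),toworld(p,r['at']).round(1))
for n in ['top','side','wrist']:
    p=shot(n)
    for r in vision.regions_of(p,'lever_tip')[:1]:
        ys,xs=np.nonzero(r['pixels']); print(n,r['confidence'],len(xs),xs.mean(),ys.mean(),pix(p,xs.mean(),ys.mean(),172))
E
```

```text
t 43.58 pos [566.5 238.8 197.5] rot [3.137 0.012 0.291] op 0.338 F [-0.1 -0.6 -1. ] q [ 0.29  0.5   1.6  -0.01  1.06  0.01]
rows [  2.7  93.2 -17. ] turn 0.2 alt -179.8 dist 95.0
t: 44.2
eef_pos: [595.8, 151.1, 211.9]
tcp_rot: [3.137, 0.013, 0.291]
ft_force: [-1.1, 0.2, 0.3]
opening: 0.001
t 44.2 pos [595.8 151.1 211.9] rot [3.137 0.013 0.291] op 0.001 F [-1.1  0.2  0.3] q [ 0.14  0.48  1.58 -0.01  1.09 -0.14]
0.93 [652.5 172.4 173.4]
top 0.58 662 417.7416918429003 183.3202416918429 [ 641.71174263 -290.47753255  172.        ]
side 0.64 37 260.3783783783784 152.21621621621622 [649.84915245 163.91968925 172.        ]
wrist 0.97 1111 439.64716471647165 267.06030603060304 [653.64403493 172.07016652 172.        ]
```

View pics/w23.png

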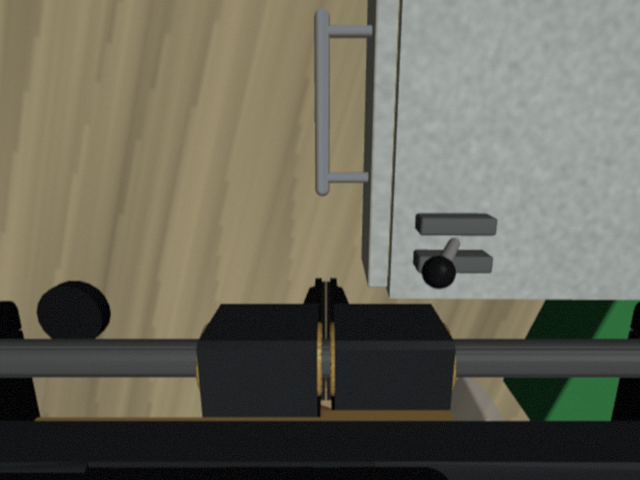

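```bash
python3 - <<'E'
from h import *
p=shot('wrist'); print(pix(p,439,271,172).round(1))
E
python3 go.py 604.5 155.2 16.5 163
python3 go.py 652.5 169.5 16.5 163
```

```text
[654.3 169.6 172. ]
t 44.65 pos [596.2 151.  213. ] rot [3.137 0.011 0.291] op 0.002 F [0.1 1.  0.8] q [ 0.14  0.48  1.58 -0.01  1.09 -0.14]
rows [ 9.8 -1.9 49.9] turn 0.2 alt -179.8 dist 51.0
t 44.65 pos [596.2 151.  213. ] rot [3.137 0.011 0.291] op 0.002 F [0.1 1.  0.8] q [ 0.14  0.48  1.58 -0.01  1.09 -0.14]
rows [59.9 -1.8 49.3] turn 0.2 alt -179.8 dist 78.0
```

```bash
python3 -m pendant '[[8,-2,30,0],[10,-2,49,0],[10,-2,49,0],[10,-2,49,0]]' 1
python3 -m pendant '[[10,0,0,0],[20,0,0,0],[30,0,0,0],[40,0,0,0],[50,0,0,0],[58,0,0,0],[62,0,0,0],[62,0,0,0]]'
python3 - <<'E'
from h import *
s=st(); p=shot('wrist','w24.png')
E
python3 go.py 652.5 169.5 16.5 163
```

```text
t: 45.15
eef_pos: [605.0, 155.4, 164.7]
tcp_rot: [3.136, 0.01, 0.291]
ft_force: [0.6, -0.0, -0.5]
opening: 0.003
t: 46.15
eef_pos: [664.4, 173.2, 163.8]
tcp_rot: [3.137, 0.011, 0.291]
ft_force: [-1.6, -0.8, 1.0]
opening: 0.008
t 46.15 pos [664.4 173.2 163.8] rot [3.137 0.011 0.291] op 0.008 F [-1.6 -0.8  1. ] q [ 0.16  0.63  1.44 -0.01  1.08 -0.13]
t 46.2 pos [664.2 173.2 163.8] rot [3.137 0.011 0.291] op 0.003 F [-1.9 -0.6  0.7] q [ 0.16  0.63  1.44 -0.01  1.08 -0.13]
rows [-12.2   0.2   0.9] turn 0.2 alt -179.8 dist 12.0
```

View pics/w24.png

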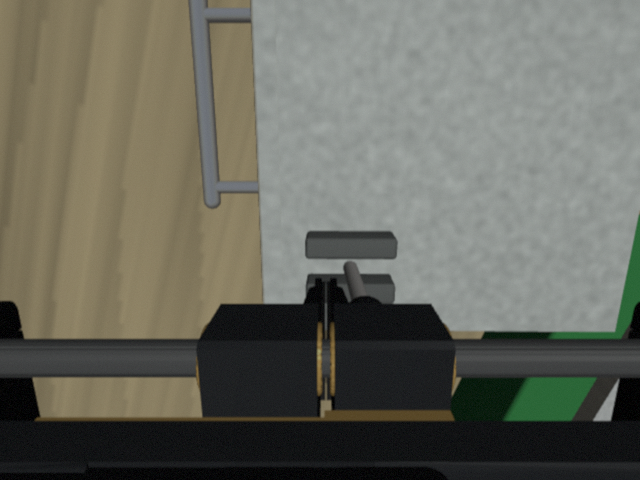

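The lever is moving: the stem is at (355,280) and the contact force is about 2 N. I'll keep pushing until the force rises at the stop.

```bash
python3 -m pendant '[[6,0,0,0],[12,0,0,0],[15,0,0,0],[15,0,0,0]]'
python3 -m pendant '[[3,0,0,0],[5,0,0,0],[5,0,0,0]]'
python3 - <<'E'
from h import *
s=st(); p=shot('wrist','w25.png')
E
```

```text
t: 46.7
eef_pos: [678.7, 177.5, 163.4]
tcp_rot: [3.137, 0.011, 0.291]
ft_force: [-2.3, -0.3, 0.8]
opening: 0.003
t: 47.08
eef_pos: [683.4, 179.0, 163.1]
tcp_rot: [3.137, 0.012, 0.291]
ft_force: [-2.9, -1.4, -2.0]
opening: 0.005
t 47.08 pos [683.4 179.  163.1] rot [3.137 0.012 0.291] op 0.005 F [-2.9 -1.4 -2. ] q [ 0.17  0.66  1.38 -0.01  1.11 -0.12]
```

View pics/w25.png

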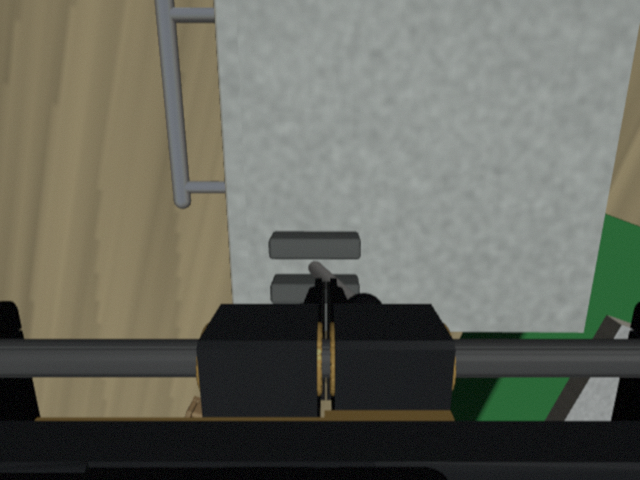

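```bash
python3 -m pendant '[[3,0,0,0],[5,0,0,0],[5,0,0,0]]'
python3 -m pendant '[[3,0,0,0],[5,0,0,0],[5,0,0,0]]'
```

```text
t: 47.5
eef_pos: [687.0, 180.1, 162.9]
tcp_rot: [3.137, 0.015, 0.292]
ft_force: [-9.7, -2.4, 0.6]
opening: 0.004
t: 47.88
eef_pos: [688.4, 180.6, 162.5]
tcp_rot: [3.137, 0.025, 0.292]
ft_force: [-22.8, -7.8, 6.3]
opening: 0.006
```

The force rose to about 24 N with hardly any more travel, so the lever is at its stop. Letting it spring back.

```bash
python3 -m pendant '[[0,0,0,0],[-30,0,0,0],[-60,0,0,0],[-90,0,0,0],[-110,0,0,0],[-110,0,0,0]]'
python3 -m pendant '[[0,0,-30,0],[-30,0,-80,0],[-60,-40,-100,0],[-60,-90,-100,0],[-60,-140,-100,0],[-60,-160,-100,0],[-60,-160,-100,0]]'
python3 - <<'E'
from h import *
s=st(); p=shot('top','top26.png'); p=shot('side','side26.png')
im=cv2.imread('pics/top26.png'); c=im[90:290,50:250]; cv2.imwrite('pics/crop26.png',cv2.resize(c,None,fx=3,fy=3,interpolation=cv2.INTER_CUBIC))
E
```

```text
t: 48.62
eef_pos: [583.3, 149.0, 166.2]
tcp_rot: [3.137, 0.022, 0.291]
ft_force: [0.9, -0.3, 0.0]
opening: 0.004
t: 49.5
eef_pos: [482.3, 287.1, 266.7]
tcp_rot: [3.137, 0.022, 0.293]
ft_force: [-0.7, 0.4, 0.2]
opening: 0.008
t 49.5 pos [482.3 287.1 266.7] rot [3.137 0.022 0.293] op 0.008 F [-0.7  0.4  0.2] q [ 0.42  0.36  1.63 -0.    1.17  0.13]
```

View pics/top26.png

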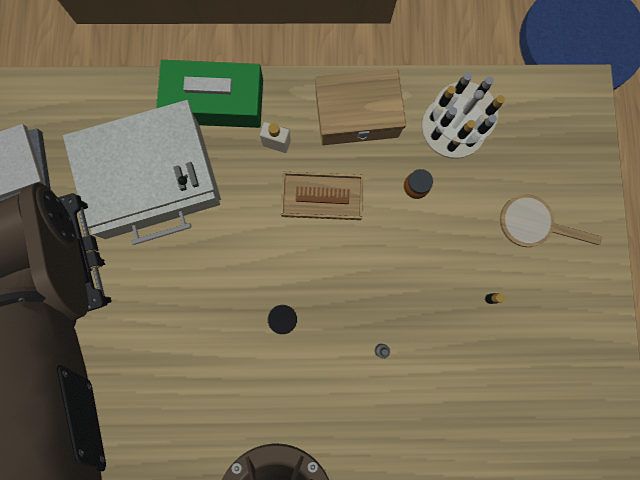

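View pics/side26.png

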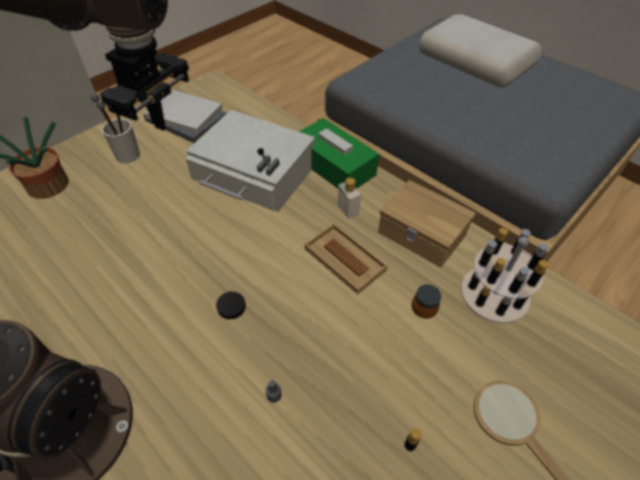

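View pics/crop26.png

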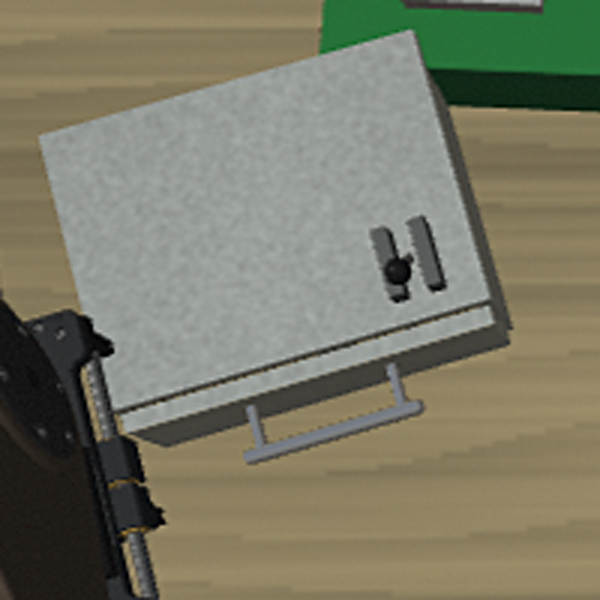

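```bash
cat > chk.py <<'E'
from h import *
p=shot('top')
q=(701.05,275.43,.28689)
c,s=np.cos(q[2]),np.sin(q[2]); 
for uv in [(247,457),(420,406)]:
    P=pix(p,uv[0]/3+49.7,uv[1]/3+89.7,66)[:2]-q[:2]; print((c*P[0]+s*P[1]).round(1),(-s*P[0]+c*P[1]).round(1))
# same for initial
for uv in [(333,622),(562,552)]:
    P=pix(p,uv[0]/4+49.6,uv[1]/4+89.6,66)[:2]-q[:2]; print('init',(c*P[0]+s*P[1]).round(1),(-s*P[0]+c*P[1]).round(1))
E
python3 chk.py
```

```text
-142.7 61.9
-143.1 -63.1
init -149.5 61.9
init -148.7 -62.4
```

```bash
python3 -c "
from h import *
st(); print(job.job_done())"
```

```text
t 49.65 pos [482.7 285.2 266.7] rot [3.137 0.022 0.291] op 0.002 F [0.1 0.1 0.2] q [ 0.42  0.36  1.63 -0.    1.17  0.13]
the job is handed in; nothing more can be done
None
```

I did every step in the order asked and handed the job in at about 50 s; it reports no verdict.

- **Comb:** I pulled the drawer to its stop and laid the comb flat in the bamboo tray before any used tool went in. It still lies there in the last top and side pictures.
- **Used tools:** The tweezers, razor and foot file were out; no clippers were seen on the vanity. All three lay flat and apart in the drawer when I last saw them, just before shutting it.
- **Drawer:** I pushed it shut until it stopped at about 34 N. The last picture puts its handle at x = -143 mm on the steriliser, against -145 mm when fully shut. At the start it measured about -149 mm, so it was probably slightly ajar.
- **Start lever:** I pushed it back until the force rose from about 3 N to 24 N with almost no more travel, then backed off. The last picture shows it at rest again.
- **Bystanders:** The jar, bottles and other make-up look unmoved in the last pictures.

**Failed or disagreeing:**
- I typed one move with the wrong sign, which took the gripper over the steriliser. It stayed above the knob's height and about 97 mm to the side of it, and no contact force showed.
- The networks sometimes reported the wrong thing or missed an object the arm was hiding, so I did not use those readings.
- My measurements of the handle and lever knob differed by 2 to 5 mm between views.

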